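Tip the pot stand over on its turning plate and set the pot on it

ROBOT

A 7-joint arm with a two-finger parallel gripper is mounted at the origin on a cart in front of the work surface, level with it; the furniture and walls round the work are solid. World frame = base frame: x ahead of the robot, y to its left, z up, the work surface at z = 0. Lengths are in m, angles in rad, forces in N, time in s.
With the tool pointing down it reaches from about 0.425 to 0.95 m from the base axis. Payload 4.7 kg.
Tool frame: the origin (TCP) lies on the centre line of the jaws, within the pads' length; the fingertips stand 22 mm ahead of it and the grasp point (between the pads) lies 3 mm ahead of it (bot.nose_length is the z of the fingertips in the tool frame, in m); z points along the fingers, y is the direction in which the jaws open and shut (so a half turn about z gives the same grasp; the last joint's range is limited). The gripper opens to 85 mm and grips with 20 to 120 N. Pads are 22 mm wide; open, the fingers measure 114 mm over their backs; the gripper's body (76 mm by 85 mm) begins 54 mm behind the grasp point. The pads swing forward as they close: fully open they stand 13 mm farther back than shut.
Start: joints at [-1.217, 0.469, -0.049, 1.532, 0.024, 1.141, -0.082], TCP at [0.252, 0.626, 0.253] pointing down, gripper open.
Joint ranges: [-2.59, 2.59], [-0.33, 1.99], [-1.39, 1.29], [0.1, 2.45], [-1.04, 4.18], [0.21, 1.99], [-2.66, 2.66]. Speed limits (rad/s): [2.57, 2.57, 3.14, 3.14, 3.14, 3.14, 3.14].

INTERFACE

Orientations are given as a unit quaternion [x, y, z, w].
In Python, from bench import bot gives the robot as it stands.
- The arm moves only by the shell command python3 -m creep 'ROWS'. ROWS is JSON, a list of rows, each a list of 3 entries, a list of its own where there are three numbers: the shift along the tool's x, y, z in cm, then the turn, a rotation vector about the tool's x, y, z in rad, then the gripper command: -1 is fully open, 1 is shut, values between are in proportion. In form: [[[dx, dy, dz], [wx, wy, wz], jaw], ...]. A call has 1 to 8 rows; each row shifts and turns the commanded pose from where the row before left it, along the tool's axes as they then stand; what a row does not reach is not made up. A row lasts 1/10 s, in which the tool goes at most 50 mm and 8.59 degrees, less where a joint would pass 70% of its speed; a pose out of reach is approached as far as the arm can. A call with a gripper value outside its range is refused whole. The fingers move at their own pace and stop on an object; the grip force is fixed at half the most. Time passes only in rows, so rows that do not move let the fingers close. It gives the time, the measured TCP pose, the force and the opening at its end, in the units of the state.
- bot.get_obs(): the state, without advancing time (a new reading comes with each control period).
- bot.get_image(name): name is "scene" or "top" or "wrist"; returns (picture, depth): 400x640x3 uint8, red, green, blue; 400x640 float32, m along the optical axis (not along the pixel's ray), 0 where there is no reading.
- bot.calibration(name): a dict with "fov_y" (degrees; the focal length in pixels is half the picture's height over the tangent of half this angle, whatever the lens; pixels are square), "cx", "cy" (the principal point, pixels), "R" (3x3) and "t" (3): a world point X has camera coordinates R X + t. Camera axes: x right, y down, z forward; pixel columns grow to the right and rows downward; lengths in m; the calibration is good to about 2 mm. A picture is of the moment at which its call begins: read the wrist's pose just before it. calibration takes no time and is no camera call; for the wrist camera it gives the pose at the moment of the call.
- bot.hand_in(): hands the job in, once; it reports no verdict.
The state is a dict: "t": time; "qpos": joint angles; "joint_vel": joint speeds; "joint_torque": joint torques, N m; "position": TCP position; "orientation": TCP orientation; "ft_force": force on the tool from outside, world axes, zero at the start; "ft_torque": the same for the moment, N m; "opening": finger opening in m.
Only numpy, scipy, OpenCV 4.12 (cv2) and the standard library are available. Lean on these libraries where they do the work, as an engineer would, in place of code of your own. Each camera call takes 0.05 s, during which the arm holds its last target.

TASK

The little steel pot stands in the way on the low metal turning plate: set it aside, upright on the bare table. Then slide the tall pot-stand block up against the plate's near edge, the one opposite the raised rail, tip it over that edge onto the plate by pushing high on the face with the round pocket, so that the pocket looks up, and push it on until it sits square against the rail, no part of it past the plate's two side edges. Finally stand the pot upright in the pocket, let go, and leave the other things standing where they are.

Things in the scene. Friction and masses are not known exactly. Their poses are not given: they have to be found in the camera images.
- plate: fixed aluminium turning plate, 144 mm along its x, 150 along y, 10 thick, top flat. Origin: on the table (z = 0), middle of its near edge, the fence: an upright step 10 mm high at plate x = 0. Plate +x points from the fence to the rail (the way the block must go), +y along the fence, z up. The rail's inner face is at x = 130 mm; it is 14 mm thick, its top 30 mm above the table
- block: loose pale wood block, one face white plastic; 86 mm along its x, 96 y, 110 z (tall), 0.5 to 0.8 kg. Origin: centre of the underside at the start, when it stands on end, its middle 75 to 125 mm from the fence, its +x within 0.45 rad of plate +x, white -x face away from it. Slides if pushed below 45 mm, tends to tip if pushed high. Tipped, its z points along plate +x
- block_pocket (a point): centre of the floor of the block's round pocket (53 mm across, 6 deep, mid white face); axes as the block's. Just tipped, the block lies 86 mm tall with 10 to 20 mm hanging out over the fence and 30 to 40 mm to go to the rail; when it is home this point is at plate x = 75 mm, 90 mm above the table
- pot_center (a point): centre of the small open steel pot, 20 mm above its base and 20 mm below its rim; z along its axis. 57 mm across at the rim, tapering to 44 mm at the base, 40 mm tall, 0.09 kg; take it round the body just below the rim. It starts standing on the plate
- sealer_front (a point): point on the table at the middle of the front foot of the fixed blue sealing machine, which stands along world y behind the work, 320 mm long, body about 70 mm tall, its press arm sloping up above it to the left. Between it and the table's near edge (world x = 0.33), from y = -0.22 to 0.30, the table is bare but for the listed things
- sesame_jar: bystander: spice jar with red cap, 45 mm across, 106 mm tall. Origin: centre of its underside; starts anywhere round the plate and changes places with the other bystanders
- pepper_jar: bystander: spice jar with dark cap, 44 mm across, 96 mm tall. Origin: centre of its underside; starts anywhere round the plate and changes places with the other bystanders
- cream_tub: bystander: small printed tub, 72 mm across, 71 mm tall. Origin: centre of its underside; starts anywhere round the plate and changes places with the other bystanders
- tin: bystander: printed food tin, 75 mm across, 58 mm tall. Origin: centre of its underside; starts anywhere round the plate and changes places with the other bystanders
Mind the look-alikes: they are no part of the job. What is shaped like the part that bears pot_center but black is not meant.

How it is judged:
By the outcome, as a careful person would: the job done as asked, in the order asked, and still so for the second after the job is handed in, with the robot touching nothing.
It also fails if it takes over 72 s, if anything falls off the work surface, if the arm or the gripper's body presses on something with over 40 N, if the wrist force passes 120 N, or if a joint passes its speed limit or range.

## Working session

There is one attempt and no reset: what is moved stays moved. The work goes in short steps, Python scripts to look and compute and a shell command to move; the robot and the scene stay as the last step left them, time stands still between calls to the robot, and variables do not carry over. Pictures are saved under pics/ and viewed, and the job is handed in when it is done.

```bash
ls; mkdir -p pics
python3 - <<'E'
from bench import bot
import cv2,numpy as np
print(bot.get_obs())
for n in ("scene","top","wrist"):
    c=bot.calibration(n);p,d=bot.get_image(n)
    print(n,c)
    cv2.imwrite(f"pics/{n}0.png",p[...,::-1]);np.savez(f"pics/{n}0.npz",p=p,d=d,R=c["R"],t=c["t"],f=200/np.tan(np.radians(c["fov_y"])/2),cx=c["cx"],cy=c["cy"])
E
```

```text
pics
{'t': 0.0, 'qpos': array([-1.21688888,  0.46945522, -0.04861273,  1.53368205,  0.02410125,
        1.14098176, -0.08228531]), 'joint_vel': array([-7.36649285e-05,  1.43745837e-03, -3.82705777e-05, -2.45194326e-04,
        4.69931465e-04, -1.21866736e-03, -3.15267433e-04]), 'joint_torque': array([ 3.32874024e-04, -5.10310614e+01, -4.62446117e-02, -2.37711275e+01,
        1.07129934e-02,  7.42860488e-03, -4.60686508e-06]), 'position': array([0.25191004, 0.62565849, 0.25225716]), 'orientation': array([ 1.90206429e-01,  9.81743639e-01, -9.58121524e-04, -1.53396204e-04]), 'ft_force': array([-0.00358593,  0.53344557,  0.2382655 ]), 'ft_torque': array([-0.0495401 ,  0.00982033,  0.01653269]), 'opening': 0.08539631048070215}
scene {'fov_y': 56.89309560794468, 'cx': 320.0896241100567, 'cy': 194.4016607288955, 'R': array([[ 0.42966702, -0.90297816,  0.00408532],
       [-0.66649545, -0.32018665, -0.67324908],
       [ 0.60923728,  0.28655008, -0.73940448]]), 't': array([-0.21634052,  0.4136018 ,  0.59401055])}
top {'fov_y': 57.57734095112751, 'cx': 317.6896999417094, 'cy': 192.3862014624998, 'R': array([[-0.01915116, -0.99981077, -0.0034155 ],
       [-0.99526499,  0.01938946, -0.09524525],
       [ 0.09529345,  0.00157527, -0.99544798]]), 't': array([0.0434854 , 0.53584269, 1.05490692])}
wrist {'fov_y': 59.888994386344734, 'cx': 318.74382832105476, 'cy': 203.59586283267862, 'R': array([[ 0.37399038,  0.92743084, -0.00180006],
       [ 0.89265138, -0.35943751,  0.27198932],
       [ 0.25160428, -0.10332822, -0.96229859]]), 't': array([-0.67474932, -0.03569635,  0.37857606])}
```

View pics/scene0.png

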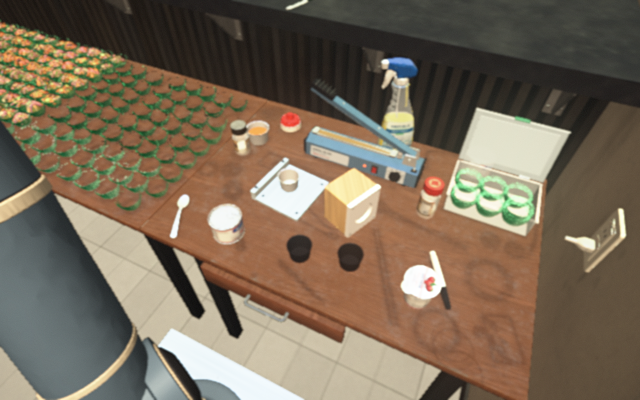

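View pics/top0.png

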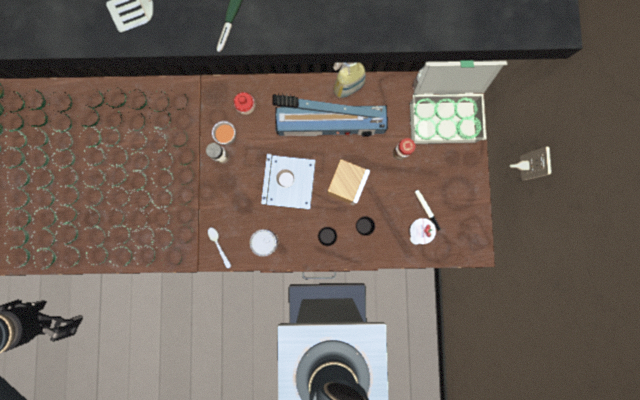

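The plate is at top (288,181) with its rail on the left. The block is at (349,181). The steel pot is on the plate at (286,178). The two black look-alikes are at (327,236) and (365,226), and they aren't part of the job. I'll enlarge to confirm.

```bash
cat > h.py <<'E'
import numpy as np,cv2
def load(n): 
    return dict(np.load(f"pics/{n}.npz"))
def cap(n,tag):
    from bench import bot
    c=bot.calibration(n);p,d=bot.get_image(n)
    np.savez(f"pics/{tag}.npz",p=p,d=d,R=c["R"],t=c["t"],f=200/np.tan(np.radians(c["fov_y"])/2),cx=c["cx"],cy=c["cy"])
    cv2.imwrite(f"pics/{tag}.png",p[...,::-1])
    return load(tag)
def ray(a,u,v,z):  # intersect with plane height z
    k=np.array([(u-a['cx'])/a['f'],(v-a['cy'])/a['f'],1]);C=-a['R'].T@a['t'];r=a['R'].T@k
    return C+r*(z-C[2])/r[2]
def cloud(a):
    v,u=np.mgrid[:400,:640];d=a['d']
    k=np.stack([(u-a['cx'])/a['f']*d,(v-a['cy'])/a['f']*d,d],-1)
    W=(k-a['t'])@a['R'];W[d==0]=np.nan;return W
def proj(a,X):
    c=a['R']@np.asarray(X)+a['t'];return c[:2]/c[2]*a['f']+[a['cx'],a['cy']]
def crop(a,u0,v0,u1,v1,s,tag):
    cv2.imwrite(f"pics/{tag}.png",cv2.resize(a['p'][v0:v1,u0:u1,::-1],None,fx=s,fy=s,interpolation=cv2.INTER_CUBIC))
E
python3 - <<'E'
from h import *
a=load("top0");W=cloud(a)
crop(a,250,140,390,250,5,"c1")
crop(load("scene0"),230,130,390,270,4,"c2")
np.set_printoptions(precision=4,suppress=True)
for uv in [(288,200),(286,178),(349,181),(327,236),(365,226),(404,147),(216,152),(263,242),(423,231),(268,170),(330,215)]:
    print(uv,W[uv[1],uv[0]])
E
```

```text
(288, 200) [0.5171 0.1231 0.007 ]
(286, 178) [0.5836 0.1281 0.0104]
(349, 181) [ 0.558  -0.0534  0.1116]
(327, 236) [0.407  0.0078 0.0045]
(365, 226) [ 0.4346 -0.107   0.0028]
(404, 147) [ 0.651  -0.2094  0.1051]
(216, 152) [0.6489 0.3157 0.0979]
(263, 242) [0.3948 0.1915 0.0567]
(423, 231) [ 0.4174 -0.2602  0.0738]
(268, 170) [0.6066 0.1803 0.0258]
(330, 215) [ 0.4697 -0.0027 -0.0015]
```

View pics/c1.png

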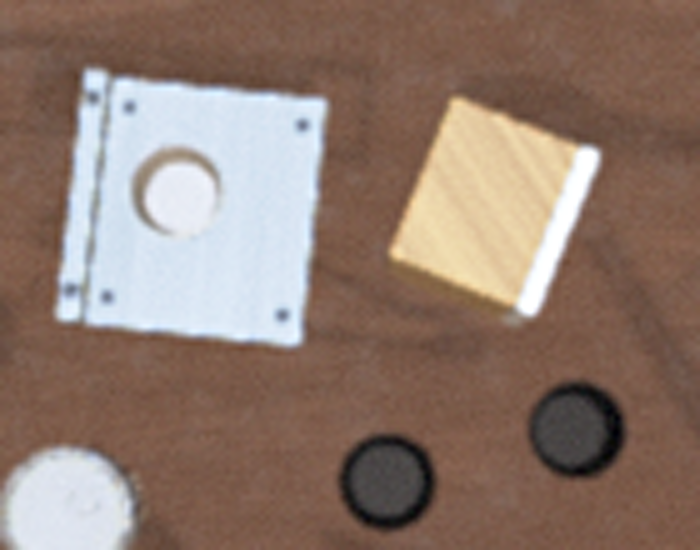

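View pics/c2.png

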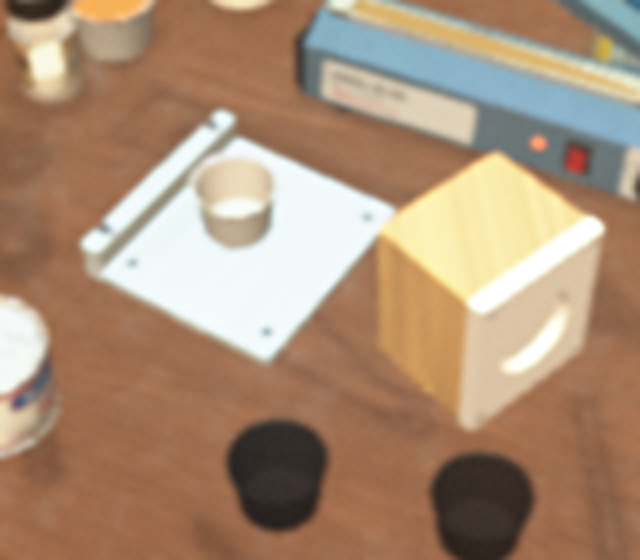

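Run:
```python
from h import *
np.set_printoptions(precision=4,suppress=True)
a=load("top0");W=cloud(a)
def P(x,y,z): return ray(a,250+(x+.5)/5-.5,140+(y+.5)/5-.5,z)
F=[P(327,97,.01),P(302,346,.01)];R=[P(108,76,.03),P(82,322,.03)];O=[P(83,69,.03),P(57,320,.03)]
print("fence",F,"rail in",R,"rail out",O)
fm=(F[0]+F[1])/2;rm=(R[0]+R[1])/2;om=(O[0]+O[1])/2
print(np.linalg.norm(F[0]-F[1]),np.linalg.norm((rm-fm)[:2]),np.linalg.norm((om-fm)[:2]))
e=(F[0]-F[1]);ang=np.arctan2(e[1],e[0]);print("fence dir",np.degrees(ang), "plate x",np.degrees(np.arctan2(*(rm-fm)[1::-1])),np.degrees(np.arctan2(*(om-fm)[1::-1])))
B=[P(455,95,.11),P(600,150,.11),P(530,318,.11),P(388,256,.11)];print("blk",B);c=sum(B)/4;print(c)
for i in range(4):
    e=B[(i+1)%4]-B[i];print(np.linalg.norm(e),np.degrees(np.arctan2(e[1],e[0])))
print("rim",P(176,191,.05),P(132,191,.05)[1]-P(220,191,.05)[1]) 
# cloud checks
m=(abs(W[...,2]-.11)<.006);ok=m&(W[...,0]>.45)&(W[...,0]<.65)&(abs(W[...,1]+.05)<.1)
q=W[ok][:,:2];r=cv2.minAreaRect(q.astype(np.float32));print(r,q.mean(0))
m=(abs(W[...,2]-.049)<.008)&(abs(W[...,0]-.57)<.06)&(abs(W[...,1]-.12)<.045)
q=W[m][:,:2];print(len(q),q.mean(0),q.min(0),q.max(0),cv2.minEnclosingCircle(q.astype(np.float32)))
s=load("scene0");S=cloud(s)
m=(abs(S[...,2]-.049)<.006)&(abs(S[...,0]-.57)<.05)&(abs(S[...,1]-.12)<.045)
q=S[m][:,:2];print(len(q),q.mean(0),cv2.minEnclosingCircle(q.astype(np.float32)))
```

```text
fence [array([0.6401, 0.0394, 0.01  ]), array([0.4891, 0.0572, 0.01  ])] rail in [array([0.6517, 0.1698, 0.03  ]), array([0.5047, 0.1862, 0.03  ])] rail out [array([0.6562, 0.1847, 0.03  ]), array([0.5062, 0.2009, 0.03  ])]
0.15209639791781512 0.13045695634000246 0.14552885791344877
fence dir -6.7156615026294535 plate x 84.02282624448874 83.45427351686337
blk [array([ 0.6209, -0.032 ,  0.11  ]), array([ 0.5887, -0.111 ,  0.11  ]), array([ 0.4969, -0.0698,  0.11  ]), array([0.5324, 0.0069, 0.11  ])]
[ 0.5597 -0.0515  0.11  ]
0.08530752290795941 -112.2077747075914
0.10063113511521435 155.84010560888638
0.08451068628437454 65.16970972711805
0.09673931901793276 -23.71384399514266
rim [0.5788 0.1281 0.05  ] 0.0512873141088563
((0.5594878196716309, -0.05096382275223732), (0.08607003837823868, 0.09587351977825165), 66.68018341064453) [ 0.5589 -0.0509]
74 [0.5836 0.1312] [0.5514 0.101 ] [0.6077 0.1571] ((0.5791329741477966, 0.12880277633666992), 0.028715871274471283)
115 [0.5856 0.1301] ((0.5803606510162354, 0.12742945551872253), 0.02951820008456707)
```

```bash
cat >> h.py <<'E'
from scipy.spatial.transform import Rotation as Ro
FM=np.array([.5646,.0483,0]);TH=np.radians(83.7)
PX=np.array([np.cos(TH),np.sin(TH),0]);PY=np.array([-PX[1],PX[0],0]);Z=np.array([0,0,1.])
def plate(x,y,z): return FM+x*PX+y*PY+z*Z
def toplate(X): d=np.asarray(X)-FM;return np.array([d@PX,d@PY,d[2]])
def want(tilt=0,yaw=0): # tool x = plate x, z down, tilt fingers forward; yaw about world z
    R=np.stack([PX,-PY,-Z],1);return Ro.from_euler('z',yaw)*Ro.from_matrix(R)*Ro.from_rotvec([0,tilt,0])
def delta(X=None,tilt=0,yaw=0):
    from bench import bot
    np.set_printoptions(precision=4,suppress=True)
    o=bot.get_obs();r=Ro.from_quat(o['orientation'])
    print("t",o['t'],"tcp",o['position'],"plate",toplate(o['position']),"F",o['ft_force'],"op",o['opening'])
    if X is not None: print("shift cm (now axes)",r.inv().apply(X-o['position'])*100)
    w=want(tilt,yaw);print("turn",(r.inv()*w).as_rotvec())
    if X is not None: print("shift cm (after turn)",w.inv().apply(X-o['position'])*100)
E
python3 - <<'E'
from h import *
delta(np.array([.579,.1285,.15]))
E
```

```text
t 0.15 tcp [0.252  0.6258 0.2525] plate [0.5397 0.3741 0.2525] F [-0.5251  0.5396 -0.3103] op 0.08529555029892802
shift cm (now axes) [-48.9098 -33.8989  10.3022]
turn [-0.0012  0.001   1.298 ]
shift cm (after turn) [-45.8387  37.9631  10.2496]
```

```bash
python3 -m creep '[[[-3,-2.1,0],[0,0,0],-1],[[-3,-2.1,0],[0,0,0],-1],[[-3,-2.1,0],[0,0,0],-1],[[-3,-2.1,0],[0,0,0],-1],[[-3,-2.1,0],[0,0,0],-1],[[-3,-2.1,0],[0,0,0],-1],[[-3,-2.1,0],[0,0,0],-1],[[-3,-2.1,0],[0,0,0],-1]]'
python3 -m creep '[[[-3,-2.1,0],[0,0,0],-1],[[-3,-2.1,0],[0,0,0],-1],[[-3,-2.1,0],[0,0,0],-1],[[-3,-2.1,0],[0,0,0],-1],[[-3,-2.1,0],[0,0,0],-1],[[-3,-2.1,0],[0,0,0],-1],[[-3,-2.1,0],[0,0,0],-1],[[-1,-0.5,0],[0,0,0],-1]]'
python3 -m creep '[[[0,0,0],[0,0,0.144],-1],[[0,0,0],[0,0,0.144],-1],[[0,0,0],[0,0,0.144],-1],[[0,0,0],[0,0,0.144],-1],[[0,0,0],[0,0,0.144],-1],[[0,0,0],[0,0,0.144],-1],[[0,0,0],[0,0,0.144],-1],[[0,0,0],[0,0,0.144],-1]]'
python3 -m creep '[[[0,0,0],[0,0,0.144],-1],[[0,0,0],[0,0,0],-1]]'
python3 - <<'E'
from h import *
delta(np.array([.579,.1285,.15]))
a=cap("wrist","w1")
E
```

```text
t: 0.95
position: [0.4125, 0.3792, 0.2531]
orientation: [0.19, 0.982, -0.0, -0.0]
ft_force: [1.0, 0.3, 0.6]
opening: 0.0856
t: 1.75
position: [0.5611, 0.1526, 0.2532]
orientation: [0.194, 0.981, -0.001, 0.001]
ft_force: [0.5, -1.0, -0.2]
opening: 0.0853
t: 2.55
position: [0.5587, 0.1585, 0.253]
orientation: [0.696, 0.718, -0.0, -0.0]
ft_force: [0.2, -0.1, -0.7]
opening: 0.0857
t: 2.75
position: [0.5588, 0.1584, 0.253]
orientation: [0.744, 0.668, -0.0, -0.0]
ft_force: [-0.1, 1.0, -0.2]
opening: 0.0853
t 2.75 tcp [0.5588 0.1584 0.253 ] plate [0.1088 0.0179 0.253 ] F [-0.1027  0.9532 -0.2251] op 0.08532339580803189
shift cm (now axes) [-2.7622  2.3373 10.2941]
turn [-0.0008  0.0001  0.0034]
shift cm (after turn) [-2.7549  2.3389 10.2957]
```

View pics/w1.png

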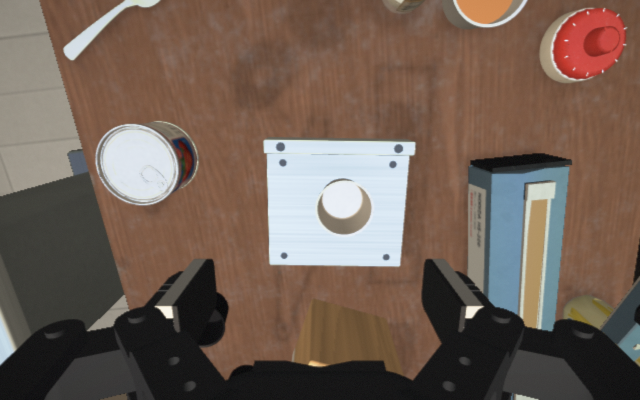

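Run:
```python
from h import *
np.set_printoptions(precision=4,suppress=True)
a=load("w1");crop(a,250,130,430,280,4,"c3")
W=cloud(a)
m=(abs(W[...,2]-.049)<.006)&(abs(W[...,0]-.579)<.045)&(abs(W[...,1]-.128)<.045)
q=W[m][:,:2];print(len(q),cv2.minEnclosingCircle(q.astype(np.float32)))
print(ray(a,344,207,.05))
```

```text
626 ((0.580998957157135, 0.12851053476333618), 0.028968259692192078)
[0.5811 0.1305 0.05  ]
```

View pics/c3.png

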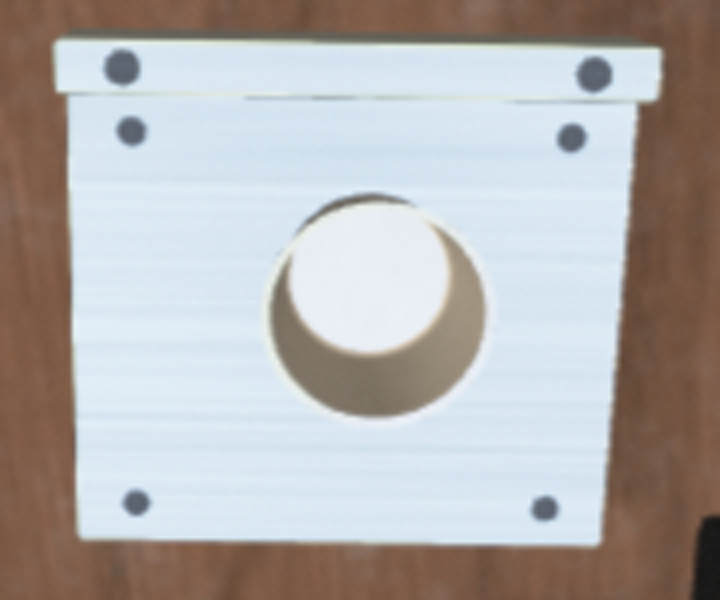

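Run:
```python
from h import *
np.set_printoptions(precision=4,suppress=True)
a=load("w1")
def P(x,y,z): return ray(a,250+(x+.5)/4-.5,130+(y+.5)/4-.5,z)
F=[P(601,545,.01),P(79,540,.01)];R=[P(661,102,.03),P(55,92,.03)];O=[P(662,47,.03),P(56,37,.03)]
for n,A in (("F",F),("R",R),("O",O)):
    e=A[0]-A[1];m=(A[0]+A[1])/2;print(n,m,np.linalg.norm(e),np.degrees(np.arctan2(e[1],e[0])),toplate(m))
print("pot",P(379,307,.05),toplate(P(379,307,.05)))
delta(P(379,307,.05))
```

```text
F [0.5662 0.0504 0.01  ] 0.14945224172029706 -6.724970333287506 [ 0.0023 -0.0013  0.01  ]
R [0.582  0.1795 0.03  ] 0.1497112284557301 -7.074962161559439 [ 0.1323 -0.0029  0.03  ]
O [0.5835 0.1929 0.03  ] 0.14811890809579195 -7.065631751527474 [ 0.1458 -0.0029  0.03  ]
pot [0.5815 0.1311 0.05  ] [ 0.0842 -0.0077  0.05  ]
t 2.8 tcp [0.5588 0.1584 0.253 ] plate [0.1088 0.0178 0.253 ] F [ 0.1691 -0.1431  0.545 ] op 0.08487823129033811
shift cm (now axes) [-2.4731  2.5524 20.3013]
turn [-0.0006  0.      0.006 ]
shift cm (after turn) [-2.4584  2.5544 20.3028]
```

```bash
sed -i 's/FM=np.array(.*/FM=np.array([.5655,.0494,0]);TH=np.radians(83.3)/' h.py
python3 -m creep '[[[-2.6,2.45,3],[0,0,0],-1],[[0,0,4],[0,0,0],-1],[[0,0,4],[0,0,0],-1],[[0,0,4],[0,0,0],-1],[[0,0,3],[0,0,0],-1],[[0,0,2],[0,0,0],-1],[[0,0,1],[0,0,0],-1],[[0,0,0],[0,0,0],-1]]'
python3 - <<'E'
from h import *
delta(np.array([.5805,.1295,.043]))
E
```

```text
t: 3.6
position: [0.58, 0.1292, 0.0421]
orientation: [0.744, 0.669, -0.001, -0.001]
ft_force: [0.9, 0.5, -0.3]
opening: 0.0851
t 3.6 tcp [0.58   0.1292 0.0421] plate [ 0.0809 -0.0051  0.0421] F [ 0.8656  0.4737 -0.3466] op 0.08506224678829839
shift cm (now axes) [ 0.0391  0.0441 -0.0911]
turn [-0.0025  0.0006  0.0107]
shift cm (after turn) [ 0.0397  0.0439 -0.091 ]
```

```bash
python3 -m creep '[[[0,0,0],[0,0,0],0.3],[[0,0,0],[0,0,0],0.6],[[0,0,0],[0,0,0],1],[[0,0,0],[0,0,0],1],[[0,0,0],[0,0,0],1],[[0,0,0],[0,0,0],1]]'
python3 -m creep '[[[0,0,-1.5],[0,0,0],1],[[0,0,-3],[0,0,0],1],[[0,0,-3],[0,0,0],1],[[0,0,0],[0,0,0],1]]'
python3 - <<'E'
from h import *
a=cap("wrist","w2");a=cap("scene","s2");crop(a,210,110,370,250,4,"c4")
delta(np.array([.545,.265,.05]))
E
```

```text
t: 4.2
position: [0.5817, 0.1294, 0.0453]
orientation: [0.744, 0.668, 0.001, 0.0]
ft_force: [-1.9, -0.0, 6.1]
opening: 0.0539
t: 4.6
position: [0.5841, 0.1295, 0.1238]
orientation: [0.744, 0.668, 0.005, 0.002]
ft_force: [0.5, -0.4, -0.6]
opening: 0.0541
t 4.7 tcp [0.5813 0.1293 0.1199] plate [ 0.0812 -0.0063  0.1199] F [-0.2594 -0.2722 -1.0129] op 0.05401729815236579
shift cm (now axes) [13.0909 -5.0809  6.9965]
turn [ 0.0022 -0.0015  0.0092]
shift cm (after turn) [13.0544 -5.1853  6.9881]
```

View pics/w2.png

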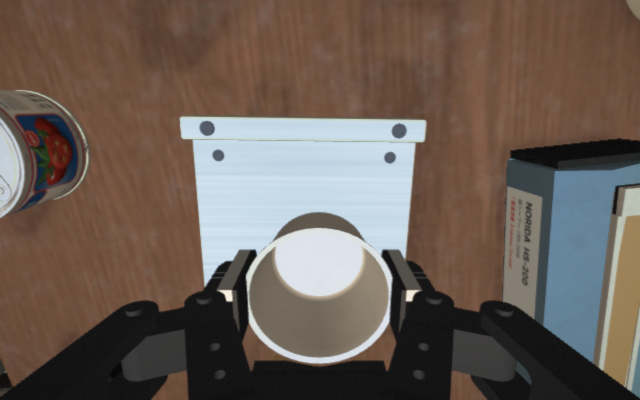

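View pics/c4.png

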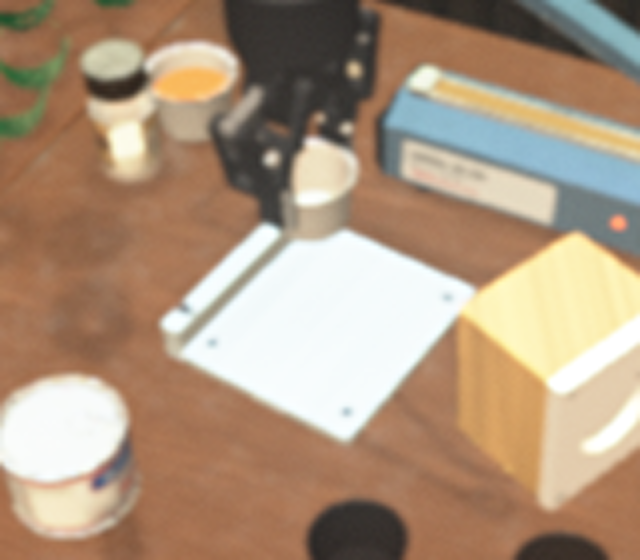

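Run:
```python
from h import *
np.set_printoptions(precision=4,suppress=True)
from bench import bot
print(bot.nose_length)
a=load("w2");W=cloud(a)
q=W[250:360,245:395].reshape(-1,3)
d=np.hypot(q[:,0]-.5805,q[:,1]-.1295)
print(np.histogram(q[d<.033][:,2],bins=np.arange(.06,.15,.004)))
b=load("s2");S=cloud(b).reshape(-1,3);d=np.hypot(S[:,0]-.5805,S[:,1]-.1295)
print(np.histogram(S[d<.032][:,2],bins=np.arange(.06,.18,.004)))
m=(d<.035)&(S[:,2]<.14)&(S[:,2]>.05);print(np.sort(S[m][:,2])[:8])
```

```text
0.022
(array([   0,    0,    0,    0,    0,    0,    5, 3852,  712,  712,  770,
        841,  972, 1078, 1160, 1289, 2321,  806,  136,   28,    0,    0]), array([0.06 , 0.064, 0.068, 0.072, 0.076, 0.08 , 0.084, 0.088, 0.092,
       0.096, 0.1  , 0.104, 0.108, 0.112, 0.116, 0.12 , 0.124, 0.128,
       0.132, 0.136, 0.14 , 0.144, 0.148]))
(array([ 0,  0,  0,  0,  0,  0,  3, 32, 32, 30, 33, 37, 31, 37, 40, 32, 45,
       16, 10, 10, 12,  3,  3,  7,  8,  4,  8, 20, 38]), array([0.06 , 0.064, 0.068, 0.072, 0.076, 0.08 , 0.084, 0.088, 0.092,
       0.096, 0.1  , 0.104, 0.108, 0.112, 0.116, 0.12 , 0.124, 0.128,
       0.132, 0.136, 0.14 , 0.144, 0.148, 0.152, 0.156, 0.16 , 0.164,
       0.168, 0.172, 0.176]))
[0.0875 0.0875 0.0876 0.0881 0.0881 0.0882 0.0884 0.0887]
```

```bash
python3 -m creep '[[[3,-1.2,0],[0,0,0],1],[[3.4,-1.3,0],[0,0,0],1],[[3.4,-1.3,0],[0,0,0],1],[[3.3,-1.3,2],[0,0,0],1],[[0,0,3],[0,0,0],1],[[0,0,2],[0,0,0],1],[[0,0,0.8],[0,0,0],1],[[0,0,0],[0,0,0],1]]'
python3 - <<'E'
from h import *
delta(np.array([.545,.265,.032]))
E
```

```text
t: 5.5
position: [0.5431, 0.2639, 0.0386]
orientation: [0.744, 0.668, -0.002, -0.0]
ft_force: [-0.8, 0.2, -1.2]
opening: 0.0539
t 5.5 tcp [0.5431 0.2639 0.0386] plate [0.2104 0.0473 0.0386] F [-0.805   0.1619 -1.1772] op 0.053929235464571304
shift cm (now axes) [0.1296 0.18   0.6612]
turn [-0.003   0.0024  0.0086]
shift cm (after turn) [0.1295 0.1769 0.662 ]
```

```bash
python3 -m creep '[[[0,0,0.3],[0,0,0],1],[[0,0,0.2],[0,0,0],1],[[0,0,0],[0,0,0],1]]'
python3 -m creep '[[[0,0,0.1],[0,0,0],1],[[0,0,0],[0,0,0],1]]'
```

```text
t: 5.8
position: [0.5447, 0.2648, 0.0359]
orientation: [0.744, 0.668, 0.001, 0.0]
ft_force: [-0.4, 0.6, -0.4]
opening: 0.0538
t: 6.0
position: [0.5447, 0.2649, 0.0354]
orientation: [0.744, 0.668, 0.001, -0.0]
ft_force: [-0.2, -1.2, 5.0]
opening: 0.0541
```

```bash
python3 -m creep '[[[0,0,0],[0,0,0],0.2],[[0,0,0],[0,0,0],-0.4],[[0,0,0],[0,0,0],-1],[[0,0,0],[0,0,0],-1]]'
python3 -m creep '[[[0,0,-2],[0,0,0],-1],[[0,0,-4],[0,0,0],-1],[[0,0,-4],[0,0,0],-1],[[0,0,-4],[0,0,0],-1],[[0,0,-2],[0,0,0],-1],[[0,0,0],[0,0,0],-1]]'
python3 - <<'E'
from h import *
np.set_printoptions(precision=4,suppress=True)
a=cap("wrist","w3");W=cloud(a)
m=(abs(W[...,2]-.039)<.006)&(abs(W[...,0]-.545)<.06)&(abs(W[...,1]-.265)<.05)
q=W[m][:,:2];print(len(q),cv2.minEnclosingCircle(q.astype(np.float32)))
# plan block push-off pose: behind white face
delta(plate(-.19,0,.2),tilt=.7)
E
```

```text
t: 6.4
position: [0.5442, 0.2648, 0.0342]
orientation: [0.744, 0.668, 0.0, -0.0]
ft_force: [0.1, 0.5, -0.0]
opening: 0.0847
t: 7.0
position: [0.5462, 0.2655, 0.1979]
orientation: [0.744, 0.668, 0.004, 0.001]
ft_force: [-0.1, 0.1, -0.8]
opening: 0.0853
850 ((0.5450342893600464, 0.2640112042427063), 0.028845513239502907)
t 7.05 tcp [0.5448 0.2651 0.1956] plate [0.2118 0.0457 0.1956] F [-1.0926 -0.2872 -0.3752] op 0.08549814161840566
shift cm (now axes) [-40.2224   4.2075  -0.5164]
turn [-0.0011  0.6979  0.0095]
shift cm (after turn) [-30.4507   4.5705 -26.2237]
```

View pics/w3.png

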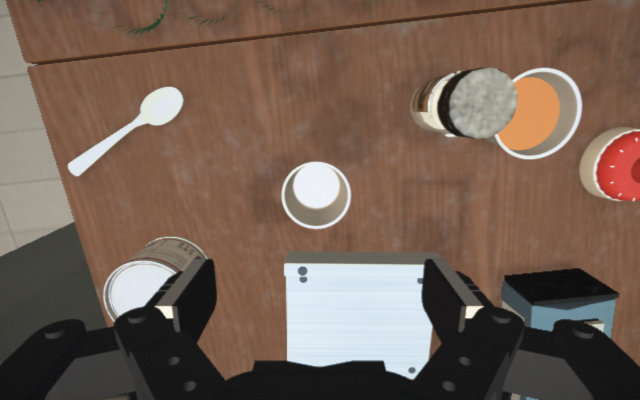

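```bash
python3 -m creep '[[[-4,0.5,0],[0,0,0],-0.4],[[-4.5,0.6,0],[0,0,0],-0.4],[[-4.5,0.6,0],[0,0,0],-0.4],[[-4.5,0.6,0],[0,0,0],-0.4],[[-4.5,0.6,0],[0,0,0],-0.4],[[-4.5,0.6,0],[0,0,0],-0.4],[[-4.5,0.6,0],[0,0,0],-0.4],[[-4.5,0.5,0],[0,0,0],-0.4]]'
python3 -m creep '[[[-4.5,0.5,0],[0,0,0],-0.4],[[-2.5,0.3,0],[0,0,0],-0.4],[[0,0,0],[0,0.14,0],-0.4],[[0,0,0],[0,0.14,0],-0.4],[[0,0,0],[0,0.14,0],-0.4],[[0,0,0],[0,0.14,0],-0.4],[[0,0,0],[0,0.14,0],-0.4],[[0,0,0],[0,0,0],-0.4]]'
python3 - <<'E'
from h import *
delta(plate(-.21,-.006,.035),tilt=.7)
a=cap("scene","s3");a=cap("top","t3")
E
```

```text
t: 7.85
position: [0.5505, -0.0946, 0.1925]
orientation: [0.744, 0.668, -0.001, -0.001]
ft_force: [0.8, -0.2, 0.2]
opening: 0.0597
t: 8.65
position: [0.5495, -0.1673, 0.1898]
orientation: [0.702, 0.624, 0.254, -0.231]
ft_force: [-0.8, -0.2, -0.4]
opening: 0.0597
t 8.65 tcp [ 0.5495 -0.1673  0.1898] plate [-0.2171 -0.0094  0.1898] F [-0.8396 -0.2143 -0.3524] op 0.05969261084086946
shift cm (now axes) [-9.432  -0.2168 12.297 ]
turn [-0.007  -0.0002 -0.0043]
shift cm (after turn) [-9.4284 -0.3441 12.2969]
```

View pics/s3.png

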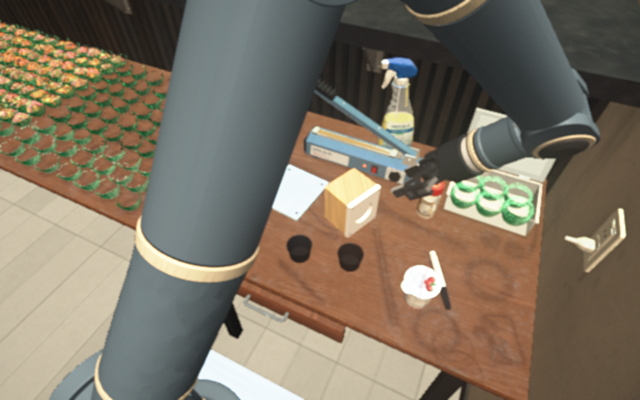

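View pics/t3.png

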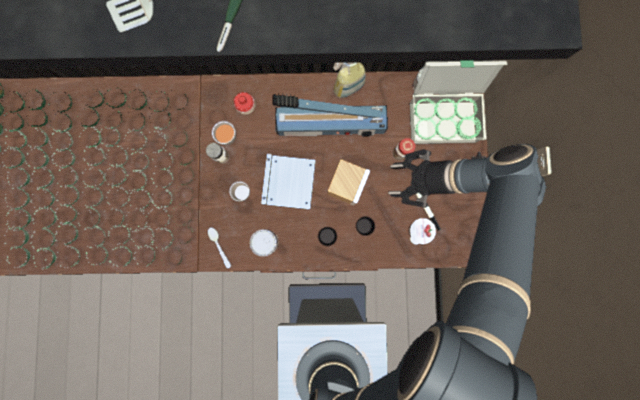

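```bash
python3 -m creep '[[[0.6,-1.2,0.5],[0,0,0],-0.4],[[-1.6,0,2.1],[0,0,0],-0.4],[[-1.9,0,2.6],[0,0,0],-0.4],[[-1.9,0,2.6],[0,0,0],-0.4],[[-1.9,0,2.6],[0,0,0],-0.4],[[-1.6,0,2.1],[0,0,0],-0.4],[[0,0,0],[0,0,0],-0.4]]'
python3 - <<'E'
from h import *
delta(plate(-.20,.004,.035),tilt=.7)
a=cap("scene","s4");crop(a,320,130,480,250,5,"c5");a=cap("wrist","w4")
E
```

```text
t: 9.45
position: [0.5408, -0.1416, 0.0429]
orientation: [0.698, 0.628, 0.253, -0.232]
ft_force: [0.3, -0.2, 0.4]
opening: 0.0601
t 9.45 tcp [ 0.5408 -0.1416  0.0429] plate [-0.1926  0.0023  0.0429] F [ 0.2649 -0.232   0.3852] op 0.060140238691642235
shift cm (now axes) [-1.0715 -0.1768  0.1269]
turn [-0.0131 -0.0011  0.0069]
shift cm (after turn) [-1.0726 -0.1711  0.1258]
```

View pics/c5.png

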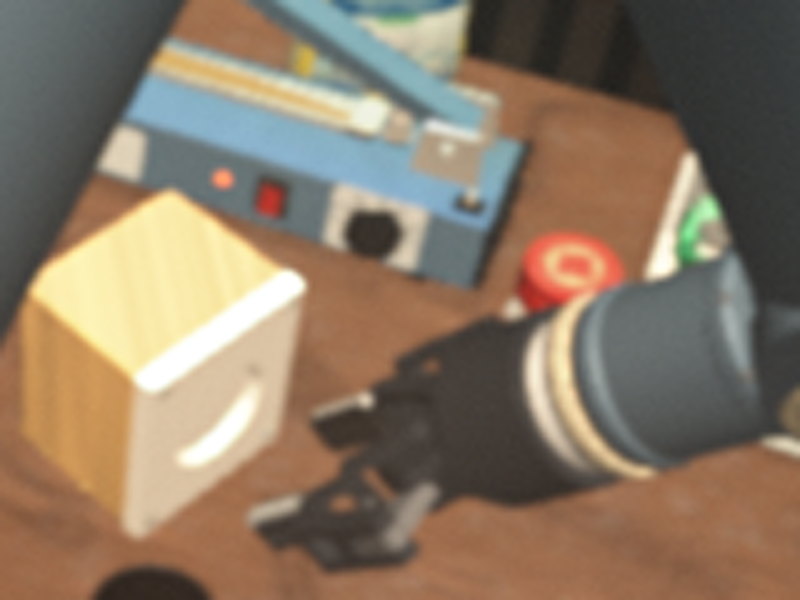

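View pics/w4.png

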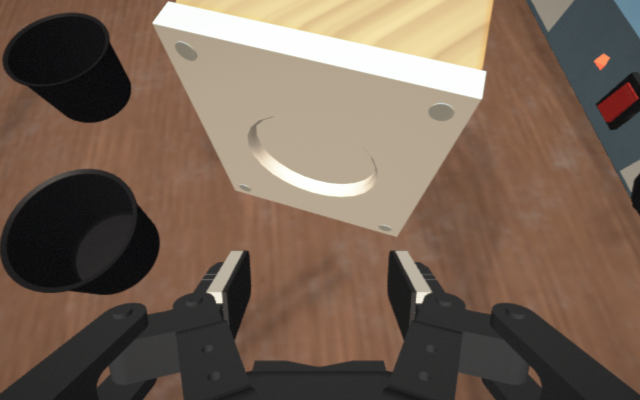

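```bash
python3 -m creep '[[[-0.5,0,0.6],[0,0,0],-0.4],[[0.76,0,0.64],[0,0,0],-0.4],[[0.76,0,0.64],[0,0,0],-0.4],[[0.76,0,0.64],[0,0,0],-0.4],[[0.76,0,0.64],[0,0,0],-0.4],[[0.76,0,0.64],[0,0,0],-0.4],[[0,0,0],[0,0,0],-0.4]]'
python3 - <<'E'
from h import *
delta(plate(-.11,.004,.035),tilt=.7)
a=cap("wrist","w5");a=cap("top","t5");crop(a,250,130,420,250,4,"c6")
E
```

```text
t: 10.25
position: [0.5484, -0.0951, 0.0382]
orientation: [0.699, 0.628, 0.256, -0.228]
ft_force: [0.4, -0.6, 0.5]
opening: 0.0599
t 10.25 tcp [ 0.5484 -0.0951  0.0382] plate [-0.1455  0.0001  0.0382] F [ 0.3807 -0.5734  0.4725] op 0.05987072557602928
shift cm (now axes) [ 2.5135 -0.3532  2.5296]
turn [-0.0043  0.0005  0.0087]
shift cm (after turn) [ 2.5091 -0.3859  2.5291]
```

View pics/c6.png

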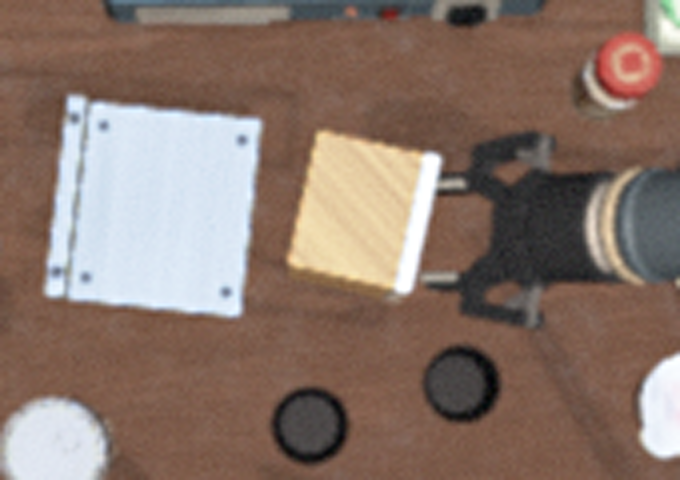

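View pics/w5.png

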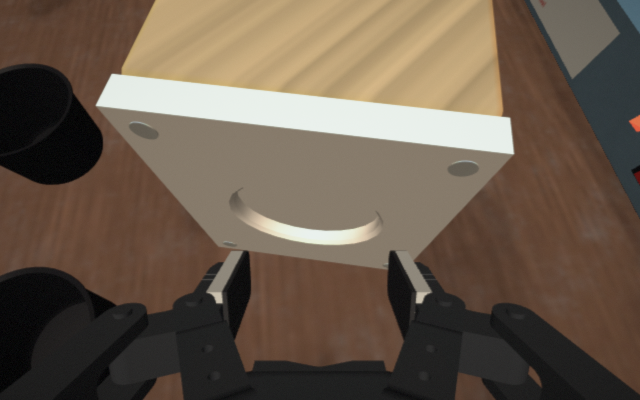

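```bash
python3 -m creep '[[[0.76,0,0.64],[0,0,0],-0.4],[[0.76,0,0.64],[0,0,0],-0.4],[[0.61,-0.1,0.52],[0,0,0],-0.4],[[0.46,0,0.38],[0,0,0],-0.4],[[0,0,0],[0,0,0],-0.4]]'
python3 - <<'E'
from h import *
delta(plate(-.11,.004,.035),tilt=.7)
a=cap("top","t6");crop(a,250,130,420,250,4,"c7")
a=cap("wrist","w6")
E
```

```text
t: 10.85
position: [0.5504, -0.0628, 0.0375]
orientation: [0.7, 0.627, 0.255, -0.228]
ft_force: [1.0, -3.8, 0.7]
opening: 0.0601
t 10.85 tcp [ 0.5504 -0.0628  0.0375] plate [-0.1131  0.0019  0.0375] F [ 1.     -3.8236  0.7173] op 0.06005341131105187
shift cm (now axes) [ 0.0793 -0.2104  0.3977]
turn [-0.0042  0.0014  0.0067]
shift cm (after turn) [ 0.0773 -0.2126  0.397 ]
```

View pics/c7.png

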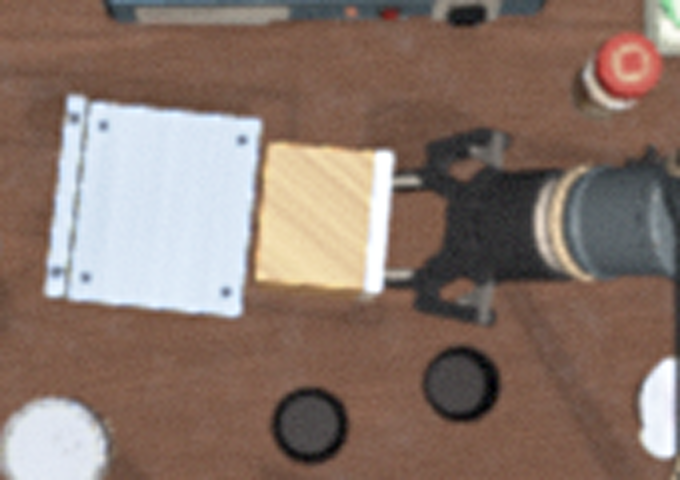

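View pics/w6.png

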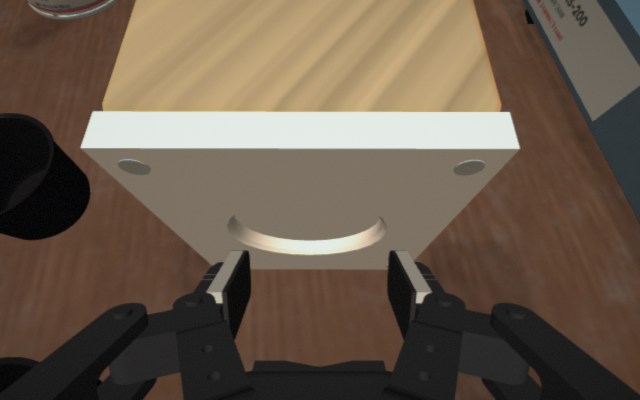

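```bash
python3 -m creep '[[[0.23,0,0.2],[0,0,0],-0.4],[[0.15,0,0.13],[0,0,0],-0.4],[[0,0,0],[0,0,0],-0.4]]'
python3 -m creep '[[[0.15,0,0.13],[0,0,0],-0.4],[[0.15,0,0.13],[0,0,0],-0.4],[[0,0,0],[0,0,0],-0.4]]'
```

```text
t: 11.25
position: [0.5508, -0.0591, 0.0374]
orientation: [0.7, 0.627, 0.255, -0.228]
ft_force: [0.3, -6.6, 3.3]
opening: 0.0598
t: 11.55
position: [0.5512, -0.0554, 0.0374]
orientation: [0.7, 0.627, 0.255, -0.228]
ft_force: [-1.3, -7.2, 4.3]
opening: 0.0599
```

```bash
python3 -m creep '[[[0.15,0,0.13],[0,0,0],-0.4],[[0.15,0,0.13],[0,0,0],-0.4],[[0,0,0],[0,0,0],-0.4]]'
python3 - <<'E'
from h import *
delta(plate(-.11,.004,.035),tilt=.7)
a=cap("scene","s7");crop(a,230,130,390,270,4,"c8")
a=cap("top","t7");crop(a,250,140,390,250,5,"c9")
E
```

```text
t: 11.85
position: [0.5515, -0.053, 0.0374]
orientation: [0.701, 0.627, 0.255, -0.227]
ft_force: [-1.8, -9.7, 6.8]
opening: 0.0599
t 11.85 tcp [ 0.5515 -0.053   0.0374] plate [-0.1034  0.0019  0.0374] F [-1.7991 -9.7018  6.7875] op 0.05990923623295362
shift cm (now axes) [-0.6617 -0.2097 -0.2385]
turn [-0.0025  0.0044  0.0052]
shift cm (after turn) [-0.6617 -0.2057 -0.2419]
```

View pics/c8.png

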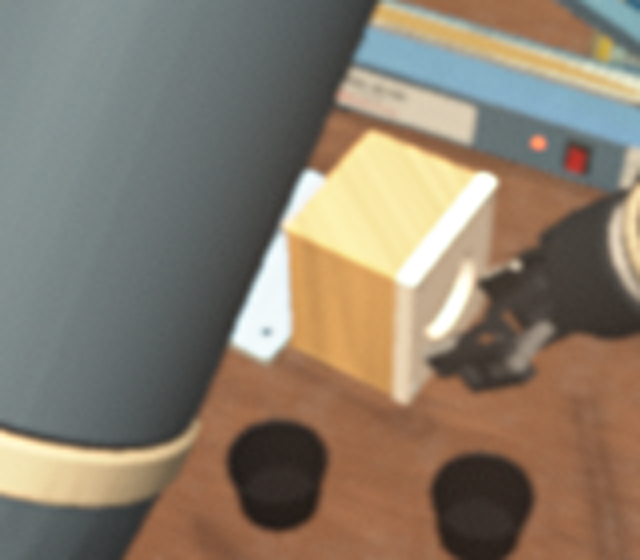

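View pics/c9.png

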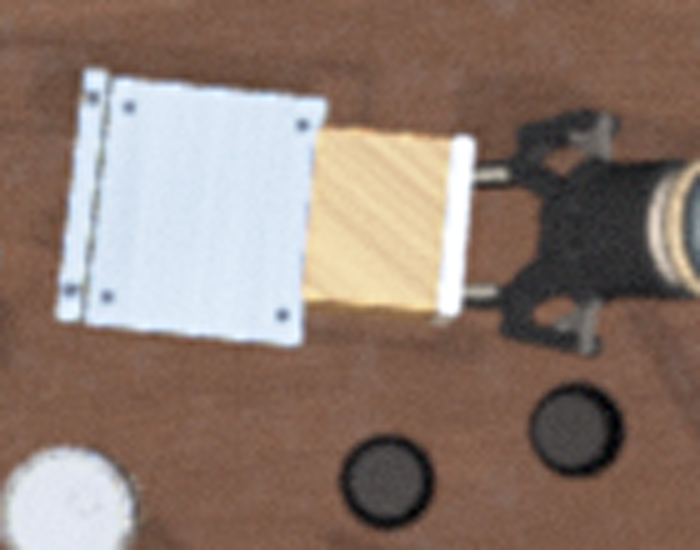

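Run:
```python
from h import *
np.set_printoptions(precision=4,suppress=True)
a=load("t7");W=cloud(a)
ok=(abs(W[...,2]-.11)<.006)&(W[...,0]>.45)&(W[...,0]<.66)&(W[...,1]>-.06)&(W[...,1]<.12)
q=W[ok];r=cv2.minAreaRect(q[:,:2].astype(np.float32));print(r,toplate([*r[0],.11]),q[:,2].mean())
for p in [(322,127),(475,137),(457,318),(302,300)]:
    print(toplate(ray(a,250+(p[0]+.5)/5-.5,140+(p[1]+.5)/5-.5,.11)))
# tilt of top: plane fit
A=np.c_[q[:,:2],np.ones(len(q))];print(np.linalg.lstsq(A,q[:,2],rcond=None)[0])
```

```text
((0.5528275966644287, 0.007726982235908508), (0.08595912158489227, 0.09618458151817322), 83.64777374267578) [-0.0429  0.0077  0.11  ] 0.11031729195253319
[-0.0031 -0.0396  0.11  ]
[-0.0875 -0.0423  0.11  ]
[-0.0868  0.0581  0.11  ]
[-0.0016  0.0566  0.11  ]
[-0.0018 -0.0005  0.1113]
```

```bash
python3 -m creep '[[[-1.53,0,-1.29],[0,0,0],-0.4],[[1.3,-0.6,-1.5],[0,0,0],-0.4],[[1.6,0,-1.9],[0,0,0],-0.4],[[1.5,0,-1.8],[0,0,0],-0.4],[[0,0,0],[0,0,0],-0.4]]'
python3 - <<'E'
from h import *
delta(plate(-.1086,.008,.105),tilt=.7)
E
```

```text
t: 12.45
position: [0.5441, -0.0687, 0.1077]
orientation: [0.698, 0.628, 0.256, -0.228]
ft_force: [0.4, -0.1, -0.6]
opening: 0.0598
t 12.45 tcp [ 0.5441 -0.0687  0.1077] plate [-0.1197  0.0074  0.1077] F [ 0.4163 -0.08   -0.5517] op 0.059759078907928746
shift cm (now axes) [ 0.678  -0.0466  0.9255]
turn [-0.0036 -0.0007  0.0097]
shift cm (after turn) [ 0.6781 -0.0565  0.9248]
```

```bash
python3 -m creep '[[[0.67,0,0.8],[0,0,0],-0.4],[[0.76,0,0.64],[0,0,0],-0.4],[[0.86,0,0.53],[0,0,0],-0.4],[[0.9,0,0.45],[0,0,0],-0.4],[[0,0,0],[0,0,0],-0.4]]'
python3 - <<'E'
from h import *
delta()
a=cap("scene","s8");crop(a,230,110,390,250,4,"c10")
a=cap("wrist","w8")
E
```

```text
t: 12.95
position: [0.5496, -0.0318, 0.1092]
orientation: [0.7, 0.627, 0.257, -0.226]
ft_force: [-2.4, -12.7, 16.1]
opening: 0.0602
t 12.95 tcp [ 0.5496 -0.0318  0.1092] plate [-0.0825  0.0063  0.1092] F [ -2.3944 -12.6921  16.0546] op 0.060185777444624465
turn [ 0.0033 -0.6979  0.0055]
```

View pics/c10.png

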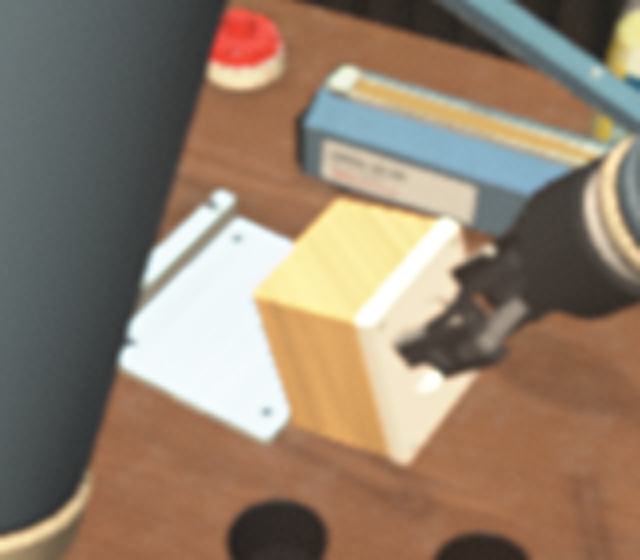

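View pics/w8.png

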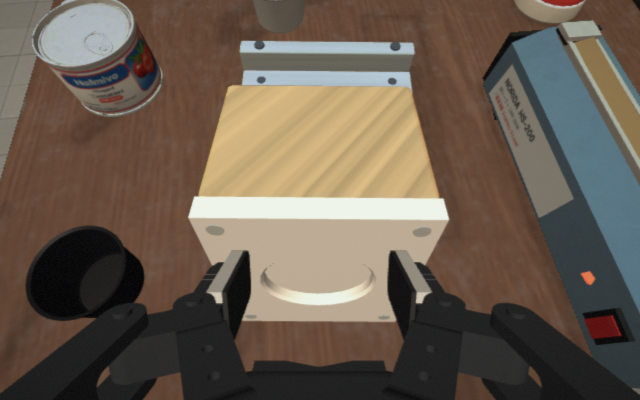

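```bash
python3 -m creep '[[[1.28,0,0.03],[0,0,0],-0.4],[[1.22,0,0.1],[0,0,0],-0.4],[[1.09,0,0.26],[0,0,0],-0.4],[[0,0,0],[0,0,0],-0.4]]'
python3 - <<'E'
from h import *
delta()
a=cap("scene","s9");crop(a,230,110,390,250,4,"c11")
E
```

```text
t: 13.45
position: [0.55, 0.0047, 0.1274]
orientation: [0.697, 0.629, 0.255, -0.231]
ft_force: [0.5, -0.2, 1.0]
opening: 0.0597
t 13.45 tcp [0.55   0.0047 0.1274] plate [-0.0462  0.0102  0.1274] F [ 0.4759 -0.2318  1.0212] op 0.05973749129713294
turn [-0.0067 -0.7026  0.0129]
```

View pics/c11.png

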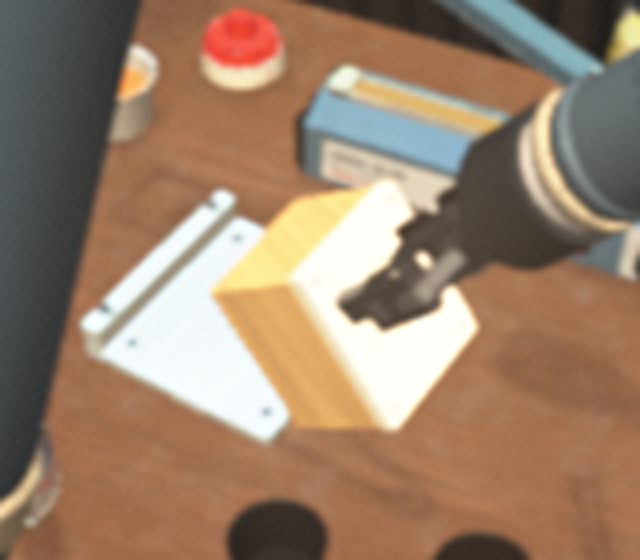

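```bash
python3 -m creep '[[[0.5,0,0.2],[0,0,0],-0.4],[[0.5,0,0.2],[0,0,0],-0.4],[[0.4,0,0.25],[0,0,0],-0.4],[[0,0,0],[0,0,0],-0.4]]'
python3 - <<'E'
from h import *
delta()
a=cap("scene","s10");crop(a,230,110,390,250,4,"c12")
E
```

```text
t: 13.9
position: [0.5523, 0.0172, 0.1317]
orientation: [0.699, 0.628, 0.255, -0.23]
ft_force: [0.3, -0.2, -0.1]
opening: 0.0599
t 13.9 tcp [0.5523 0.0172 0.1317] plate [-0.0335  0.0093  0.1317] F [ 0.2677 -0.1754 -0.0588] op 0.05985963121095821
turn [-0.004 -0.701  0.01 ]
```

View pics/c12.png

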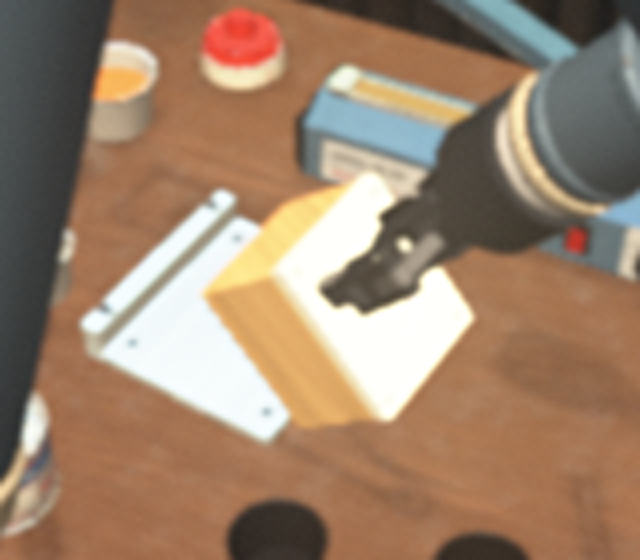

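```bash
python3 -m creep '[[[0.45,0,0.3],[0,0,0],-0.4],[[0.45,0,0.35],[0,0,0],-0.4],[[0.38,0,0.32],[0,0,0],-0.4],[[0,0,0],[0,0,0],-0.4]]'
python3 - <<'E'
from h import *
delta()
a=cap("scene","s11");crop(a,230,110,390,250,4,"c13")
E
```

```text
t: 14.35
position: [0.5541, 0.0333, 0.1325]
orientation: [0.698, 0.628, 0.255, -0.23]
ft_force: [-0.3, -0.4, 0.4]
opening: 0.0597
t 14.35 tcp [0.5541 0.0333 0.1325] plate [-0.0173  0.0095  0.1325] F [-0.3393 -0.4008  0.3679] op 0.05968203603402639
turn [-0.0039 -0.7009  0.0103]
```

View pics/c13.png

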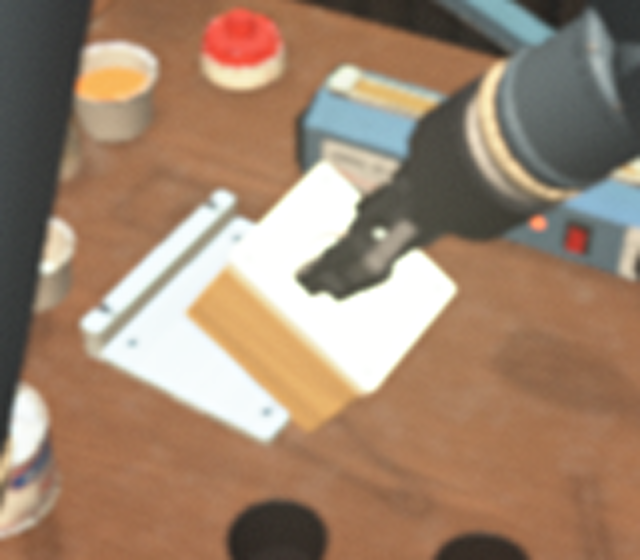

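```bash
python3 -m creep '[[[0,0,-1],[0,0,0],-0.4],[[0,0,-3],[0,0,0],-0.4],[[0,0,-3],[0,0,0],-0.4],[[0,0,-3],[0,0,0],-0.4],[[0,0,0],[0,0,0],-0.4]]'
python3 - <<'E'
from h import *
delta()
a=cap("scene","s12");crop(a,230,110,390,250,4,"c14")
a=cap("top","t12");crop(a,230,130,390,250,4,"c15")
E
```

```text
t: 14.9
position: [0.549, -0.0369, 0.2122]
orientation: [0.701, 0.626, 0.257, -0.225]
ft_force: [0.5, -0.5, -0.3]
opening: 0.0599
t 14.9 tcp [ 0.549  -0.0369  0.2122] plate [-0.0877  0.0063  0.2122] F [ 0.4967 -0.5164 -0.2816] op 0.05986800558556067
turn [ 0.0058 -0.6969  0.0048]
```

View pics/c14.png

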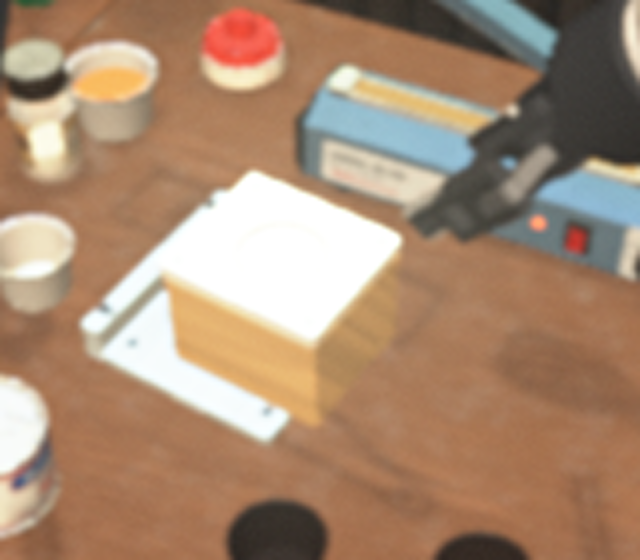

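View pics/c15.png

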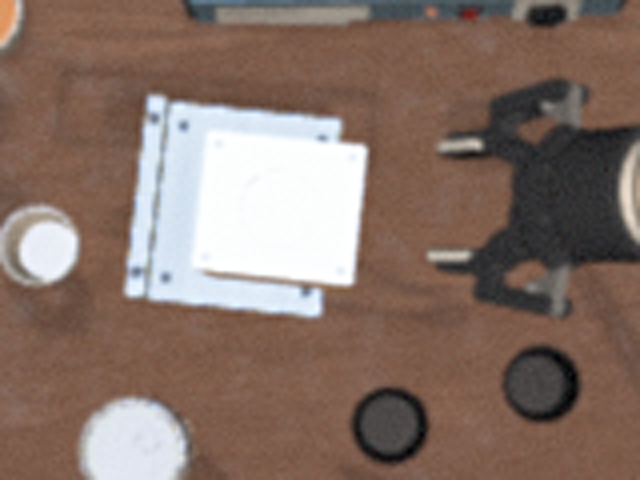

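```bash
cat >> h.py <<'E'
def blk(a):
    W=cloud(a);P=(W-FM)@np.stack([PX,PY,Z],1)
    m=(abs(P[...,2]-.096)<.008)&(P[...,0]>-.05)&(P[...,0]<.16)&(abs(P[...,1])<.08)
    n,l,st,_=cv2.connectedComponentsWithStats(m.astype(np.uint8));k=1+np.argmax(st[1:,4]);q=P[l==k]
    r=cv2.minAreaRect(q[:,:2].astype(np.float32));print("blk plate",r,"z",q[:,2].mean(),"fit",np.linalg.lstsq(np.c_[q[:,:2],np.ones(len(q))],q[:,2],rcond=None)[0])
    print(cv2.boxPoints(r))
E
python3 - <<'E'
from h import *
np.set_printoptions(precision=4,suppress=True)
a=load("t12");blk(a);blk(load("s12"))
for p in [(207,130),(368,146),(354,285),(193,268)]:
    print(toplate(ray(a,230+(p[0]+.5)/4-.5,130+(p[1]+.5)/4-.5,.096)))
delta(plate(-.07,.005,.07),tilt=.7)
E
```

```text
blk plate ((0.03388034924864769, 0.008101385086774826), (0.09629735350608826, 0.11017370223999023), 89.61174011230469) z 0.09535247760064325 fit [-0.0027  0.003   0.0954]
[[-0.0215 -0.0397]
 [ 0.0886 -0.0404]
 [ 0.0893  0.0559]
 [-0.0209  0.0566]]
blk plate ((0.031936220824718475, 0.00623852014541626), (0.0985589474439621, 0.11195668578147888), 89.72311401367188) z 0.09534000198553226 fit [ 0.0034 -0.0056  0.0953]
[[-0.0243 -0.0428]
 [ 0.0877 -0.0433]
 [ 0.0882  0.0552]
 [-0.0238  0.0558]]
[ 0.089  -0.0413  0.096 ]
[-0.0242 -0.0409  0.096 ]
[-0.0239  0.0569  0.096 ]
[0.0883 0.056  0.096 ]
t 15.0 tcp [ 0.5473 -0.0329  0.2094] plate [-0.0838  0.0085  0.2094] F [ 0.2856 -0.2226 -0.0277] op 0.05982640731826151
shift cm (now axes) [-7.9239  0.3413 11.5536]
turn [-0.0041  0.0003  0.0065]
shift cm (after turn) [-7.9249  0.3461 11.5528]
```

```bash
python3 -m creep '[[[-2,0,2.5],[0,0,0],-0.4],[[-2.3,0,3],[0,0,0],-0.4],[[-2.3,0,3],[0,0,0],-0.4],[[-2,0,2.6],[0,0,0],-0.4],[[-0.6,0,1.2],[0,0,0],-0.4],[[0,0,0],[0,0,0],-0.4]]'
python3 - <<'E'
from h import *
delta(plate(-.045,.008,.056),tilt=.7)
E
```

```text
t: 15.6
position: [0.5467, -0.0215, 0.0537]
orientation: [0.699, 0.627, 0.254, -0.232]
ft_force: [-0.2, -0.8, 0.4]
opening: 0.0598
t 15.6 tcp [ 0.5467 -0.0215  0.0537] plate [-0.0726  0.0104  0.0537] F [-0.1519 -0.7519  0.3746] op 0.05980425509640041
shift cm (now axes) [2.2561 0.268  1.6003]
turn [-0.0108 -0.0021  0.0047]
shift cm (after turn) [2.2607 0.2401 1.5983]
```

Pushing on (about 2.7 cm to contact, 4.2 cm of travel).

```bash
python3 -m creep '[[[1.15,0.2,0.96],[0,0,0],-0.4],[[0.76,0,0.64],[0,0,0],-0.4],[[0.76,0,0.64],[0,0,0],-0.4],[[0.76,0,0.64],[0,0,0],-0.4],[[0.76,0,0.64],[0,0,0],-0.4],[[0.6,0,0.5],[0,0,0],-0.4],[[0,0,0],[0,0,0],-0.4]]'
python3 - <<'E'
from h import *
delta(plate(-.0026,.008,.056),tilt=.7)
blk(cap("top","t13"))
E
```

```text
t: 16.3
position: [0.5585, 0.0383, 0.0571]
orientation: [0.699, 0.628, 0.256, -0.227]
ft_force: [1.2, -2.8, 1.1]
opening: 0.0597
t 16.3 tcp [0.5585 0.0383 0.0571] plate [-0.0119  0.0057  0.0571] F [ 1.1701 -2.7649  1.1495] op 0.059747061862412035
shift cm (now axes) [ 0.6435 -0.2254  0.6775]
turn [-0.0016  0.0014  0.0082]
shift cm (after turn) [ 0.6407 -0.2317  0.678 ]
blk plate ((0.06111816316843033, 0.007730353623628616), (0.11029745638370514, 0.09658683091402054), 0.16493920981884003) z 0.0952338574919501 fit [ 0.001  -0.001   0.0952]
[[ 0.0058  0.0559]
 [ 0.0061 -0.0407]
 [ 0.1164 -0.0404]
 [ 0.1161  0.0562]]
```

```bash
python3 -m creep '[[[0.46,0,0.38],[0,0,0],-0.4],[[0.38,0,0.32],[0,0,0],-0.4],[[0,0,0],[0,0,0],-0.4]]'
python3 -m creep '[[[0.15,0,0.13],[0,0,0],-0.4],[[0,0,0],[0,0,0],-0.4]]'
python3 -m creep '[[[0.15,0,0.13],[0,0,0],-0.4],[[0,0,0],[0,0,0],-0.4]]'
```

```text
t: 16.65
position: [0.5594, 0.048, 0.0565]
orientation: [0.7, 0.627, 0.256, -0.227]
ft_force: [0.8, -6.4, 4.7]
opening: 0.0596
t: 16.85
position: [0.5595, 0.0489, 0.0565]
orientation: [0.7, 0.627, 0.256, -0.227]
ft_force: [-0.2, -8.4, 5.7]
opening: 0.0599
t: 17.05
position: [0.5598, 0.0507, 0.0565]
orientation: [0.7, 0.627, 0.256, -0.227]
ft_force: [-0.8, -8.8, 6.9]
opening: 0.06
```

```bash
python3 -m creep '[[[0.15,0,0.13],[0,0,0],-0.4],[[0,0,0],[0,0,0],-0.4]]'
python3 -m creep '[[[0.15,0,0.13],[0,0,0],-0.4],[[0,0,0],[0,0,0],-0.4]]'
python3 - <<'E'
from h import *
blk(cap("top","t14"))
E
```

```text
t: 17.25
position: [0.56, 0.0526, 0.0564]
orientation: [0.7, 0.627, 0.256, -0.227]
ft_force: [-0.6, -9.7, 5.9]
opening: 0.0595
t: 17.45
position: [0.5601, 0.0528, 0.0564]
orientation: [0.701, 0.627, 0.255, -0.226]
ft_force: [-3.3, -14.3, 10.5]
opening: 0.0597
blk plate ((0.0752234235405922, 0.007549744099378586), (0.11044025421142578, 0.09648630023002625), 0.25502580404281616) z 0.0953936830204538 fit [0.00078962 0.00135843 0.09532336]
[[ 0.01978911  0.05554663]
 [ 0.02021858 -0.04093872]
 [ 0.13065773 -0.04044714]
 [ 0.13022827  0.0560382 ]]
```

```bash
python3 -m creep '[[[0.2,0,0.16],[0,0,0],-0.4],[[0,0,0],[0,0,0],-0.4]]'
python3 -m creep '[[[-0.9,0,-0.8],[0,0,0],-0.4],[[-1.5,0,-1.3],[0,0,0],-0.4],[[0,0,-4],[0,0,0],-0.4],[[0,0,-4],[0,0,0],-0.4],[[0,0,-4],[0,0,0],-0.4],[[0,0,-2],[0,0,0],-1],[[0,0,0],[0,0,0],-1]]'
python3 - <<'E'
from h import *
blk(cap("top","t15"));a=load("t15");crop(a,210,130,360,250,5,"c16")
a=cap("scene","s15");crop(a,210,130,370,250,5,"c17")
delta(np.array([.545,.264,.20]))
E
```

```text
t: 17.7
position: [0.5601, 0.053, 0.0563]
orientation: [0.702, 0.627, 0.254, -0.225]
ft_force: [-5.7, -19.0, 15.5]
opening: 0.06
t: 18.4
position: [0.547, -0.0643, 0.1651]
orientation: [0.7, 0.627, 0.256, -0.227]
ft_force: [0.5, -0.5, -0.3]
opening: 0.0846
blk plate ((0.07524797320365906, 0.007783893495798111), (0.10997489094734192, 0.09620403498411179), 0.16543783247470856) z 0.09522257364316086 fit [-0.00041487  0.00014275  0.09525264]
[[ 0.02012186  0.05572694]
 [ 0.02039965 -0.04047669]
 [ 0.13037407 -0.04015915]
 [ 0.13009629  0.05604448]]
t 18.5 tcp [ 0.5455 -0.0606  0.1628] plate [-0.1116  0.007   0.1628] F [-1.445   0.3635  0.8785] op 0.08555221871734241
shift cm (now axes) [27.0555 -3.524  17.9715]
turn [-0.0047 -0.701   0.0091]
shift cm (after turn) [32.2303 -3.8403 -3.7224]
```

View pics/c16.png

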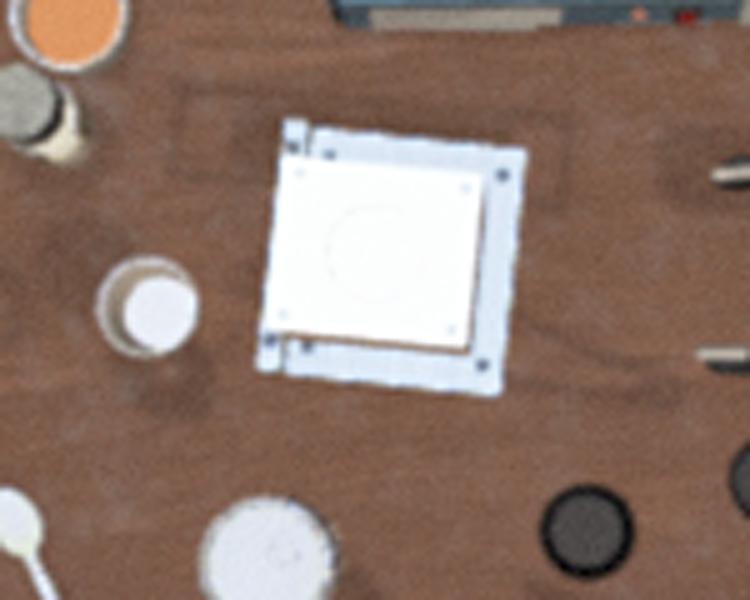

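View pics/c17.png

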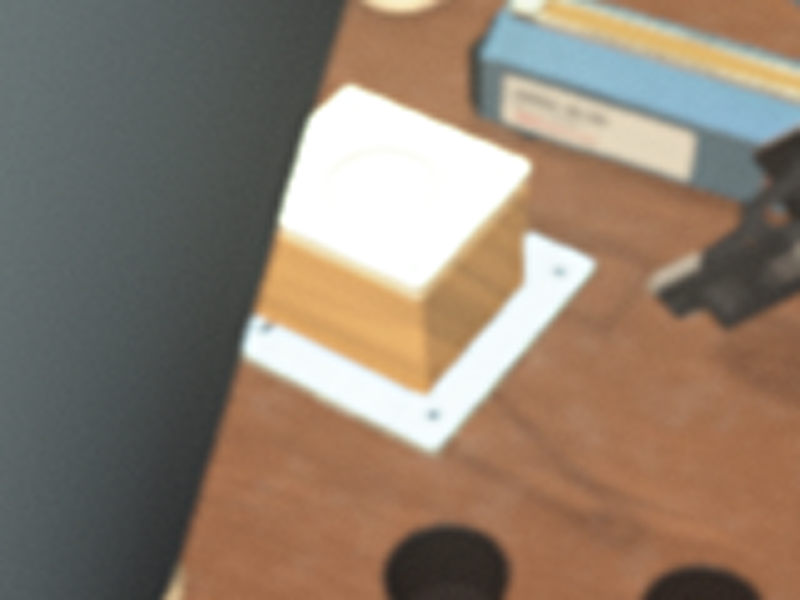

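```bash
python3 -m creep '[[[0,0,0],[0,-0.14,0],-1],[[0,0,0],[0,-0.14,0],-1],[[0,0,0],[0,-0.14,0],-1],[[0,0,0],[0,-0.14,0],-1],[[0,0,0],[0,-0.14,0],-1],[[0,0,-4],[0,0,0],-1],[[4,-0.5,-0.5],[0,0,0],-1],[[4,-0.5,0],[0,0,0],-1]]'
python3 -m creep '[[[4,-0.5,0],[0,0,0],-1],[[4,-0.5,0],[0,0,0],-1],[[4,-0.5,0],[0,0,0],-1],[[4,-0.4,0],[0,0,0],-1],[[4,-0.4,0],[0,0,0],-1],[[2.5,-0.4,0],[0,0,0],-1],[[0,0,0],[0,0,0],-1]]'
python3 - <<'E'
from h import *
delta(np.array([.545,.264,.037]))
a=cap("wrist","w16")
W=cloud(a)
m=(abs(W[...,2]-.039)<.006)&(abs(W[...,0]-.545)<.06)&(abs(W[...,1]-.265)<.05)
q=W[m][:,:2];print(len(q),cv2.minEnclosingCircle(q.astype(np.float32)))
E
```

```text
t: 19.3
position: [0.5444, 0.0215, 0.2082]
orientation: [0.744, 0.668, -0.0, -0.0]
ft_force: [1.7, 0.2, 0.3]
opening: 0.0849
t: 20.0
position: [0.5389, 0.2526, 0.2057]
orientation: [0.741, 0.672, -0.002, -0.002]
ft_force: [-0.9, -0.1, -0.6]
opening: 0.0855
t 20.0 tcp [0.5389 0.2526 0.2057] plate [0.1987 0.0501 0.2057] F [-0.9067 -0.1488 -0.5734] op 0.08554720418981807
shift cm (now axes) [ 1.1847  0.5825 16.8713]
turn [-0.005  -0.0003  0.0201]
shift cm (after turn) [ 1.201   0.4737 16.8736]
835 ((0.5450800061225891, 0.2639150321483612), 0.02872028946876526)
```

View pics/w16.png

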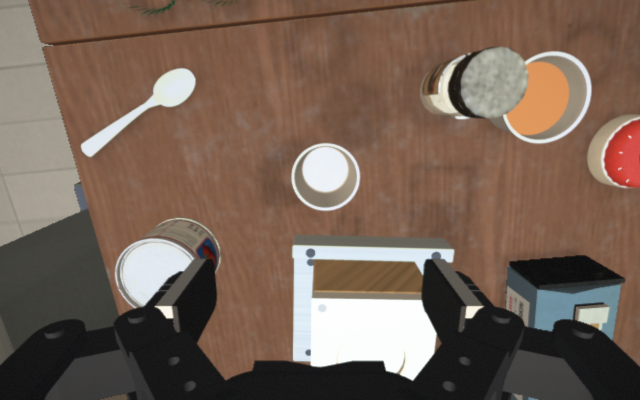

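```bash
python3 -m creep '[[[1.2,0.5,2],[0,0,0.015],-1],[[0,0,4],[0,0,0],-1],[[0,0,4],[0,0,0],-1],[[0,0,3.5],[0,0,0],-1],[[0,0,2],[0,0,0],-1],[[0,0,1.2],[0,0,0],-1],[[0,0,0],[0,0,0],-1]]'
python3 - <<'E'
from h import *
delta(np.array([.545,.264,.037]))
E
```

```text
t: 20.75
position: [0.547, 0.2559, 0.0392]
orientation: [0.749, 0.662, -0.002, -0.0]
ft_force: [-0.1, -1.1, -0.1]
opening: 0.0853
t 20.75 tcp [0.547  0.2559 0.0392] plate [0.203  0.0425 0.0392] F [-0.1306 -1.1356 -0.0683] op 0.08525222766496848
shift cm (now axes) [ 0.777  -0.2931  0.2224]
turn [-0.0038  0.0029 -0.0066]
shift cm (after turn) [ 0.7782 -0.2889  0.2236]
```

```bash
python3 -m creep '[[[0.78,-0.25,0.2],[0,0,0],-1],[[0,0,0],[0,0,0],-1],[[0,0,0],[0,0,0],-1]]'
python3 - <<'E'
from h import *
delta(np.array([.545,.264,.037]))
E
```

```text
t: 21.05
position: [0.5474, 0.2663, 0.0405]
orientation: [0.749, 0.663, 0.001, 0.0]
ft_force: [-0.1, -0.6, 0.2]
opening: 0.085
t 21.05 tcp [0.5474 0.2663 0.0405] plate [0.2133 0.0433 0.0405] F [-0.0752 -0.6006  0.1936] op 0.08500311421610214
shift cm (now axes) [-0.2592 -0.2095  0.3524]
turn [ 0.0016 -0.0016 -0.005 ]
shift cm (after turn) [-0.2576 -0.2102  0.3531]
```

```bash
python3 -m creep '[[[-0.15,-0.2,0.35],[0,0,0],-1],[[0,0,0],[0,0,0],-1],[[0,0,0],[0,0,0],-1]]'
python3 -m creep '[[[0,0,0],[0,0,0],0.3],[[0,0,0],[0,0,0],0.6],[[0,0,0],[0,0,0],1],[[0,0,0],[0,0,0],1],[[0,0,0],[0,0,0],1],[[0,0,0],[0,0,0],1]]'
python3 -m creep '[[[0,0,-1.5],[0,0,0],1],[[0,0,-4],[0,0,0],1],[[0,0,-4],[0,0,0],1],[[0,0,-3],[0,0,0],1],[[0,0,0],[0,0,0],1],[[0,0,0],[0,0,0],1]]'
python3 - <<'E'
from h import *
delta(plate(.075,.0075,.158))
a=cap("wrist","w17")
E
```

```text
t: 21.35
position: [0.5447, 0.2638, 0.0359]
orientation: [0.749, 0.662, -0.0, 0.0]
ft_force: [-0.1, -0.2, -0.2]
opening: 0.0855
t: 21.95
position: [0.5447, 0.264, 0.0366]
orientation: [0.749, 0.662, -0.0, -0.0]
ft_force: [-2.0, -1.0, 5.9]
opening: 0.0539
t: 22.55
position: [0.5448, 0.2641, 0.1618]
orientation: [0.749, 0.662, 0.001, 0.0]
ft_force: [-0.1, -0.5, -2.0]
opening: 0.0538
t 22.55 tcp [0.5448 0.2641 0.1618] plate [0.2109 0.0456 0.1618] F [-0.0744 -0.4867 -1.969 ] op 0.0538385852714612
shift cm (now axes) [-13.5624   3.8924   0.3729]
turn [ 0.0011 -0.0012 -0.0061]
shift cm (after turn) [-13.5854   3.8104   0.3848]
```

View pics/w17.png

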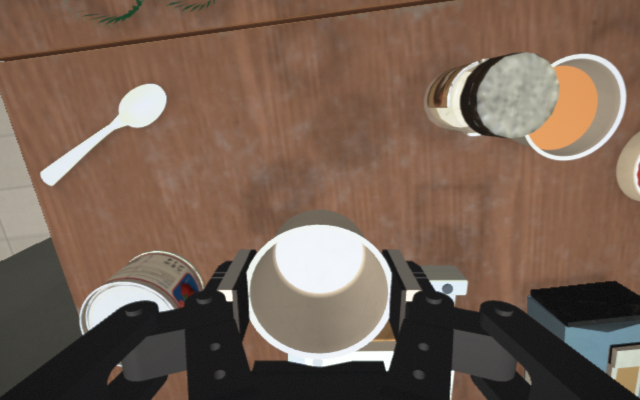

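```bash
python3 -m creep '[[[0,0,-4],[0,0,0],1],[[-3,0.5,-4],[0,0,0],1],[[-4,0.6,0],[0,0,0],1],[[-4,0.6,0],[0,0,0],1],[[-4,0.6,0],[0,0,0],1],[[-4,0.6,0],[0,0,0],1],[[-4,0.5,0],[0,0,0],1],[[-3,0.4,0],[0,0,0],1]]'
python3 -m creep '[[[0,0,0],[0,0,0],1],[[0,0,0],[0,0,0],1],[[0,0,0],[0,0,0],1]]'
python3 - <<'E'
from h import *
delta(plate(.075,.0075,.158))
a=cap("wrist","w18");blk(a);blk(cap("top","t18"))
E
```

```text
t: 23.4
position: [0.5492, -0.0016, 0.2389]
orientation: [0.75, 0.661, -0.002, -0.001]
ft_force: [0.6, -0.0, -1.2]
opening: 0.0536
t: 23.7
position: [0.5501, 0.003, 0.2396]
orientation: [0.749, 0.663, -0.001, -0.001]
ft_force: [0.4, -0.1, -1.0]
opening: 0.054
t 23.7 tcp [0.5501 0.003  0.2396] plate [-0.0478  0.0099  0.2396] F [ 0.4226 -0.0744 -1.0212] op 0.0540196999379446
shift cm (now axes) [12.2837  0.2041  8.1594]
turn [-0.0022 -0.0002 -0.004 ]
shift cm (after turn) [12.2847  0.2356  8.1571]
blk plate ((0.05638191103935242, 0.005942542105913162), (0.07194269448518753, 0.09631448984146118), 0.023555941879749298) z 0.09403592440257393 fit [-0.0664 -0.0001  0.0978]
[[ 0.0204  0.0541]
 [ 0.0204 -0.0422]
 [ 0.0924 -0.0422]
 [ 0.0923  0.0541]]
blk plate ((0.07523320615291595, 0.0076800063252449036), (0.11022477596998215, 0.09644757211208344), 0.13278624415397644) z 0.09530730926258796 fit [-0.0017 -0.0014  0.0955]
[[ 0.02    0.0558]
 [ 0.0202 -0.0407]
 [ 0.1305 -0.0404]
 [ 0.1302  0.056 ]]
```

View pics/w18.png

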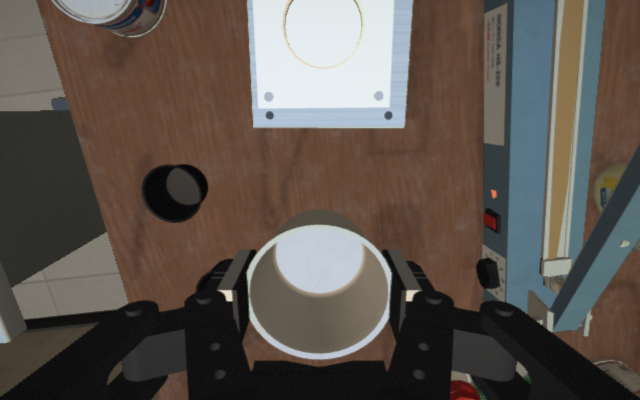

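Run:
```python
from h import *
np.set_printoptions(precision=4,suppress=True)
a=load("w18");crop(a,235,0,405,80,4,"c18")
for z in (.240,.244): print("rim",toplate(ray(a,319,293,z)))
print("pocket",toplate(ray(a,323,28.5,.096)))
for u,v in [(284,28),(362,28),(323,67.5)]: print(toplate(ray(a,u,v,.096)))
W=cloud(a)
P=(W-FM)@np.stack([PX,PY,Z],1)
m=np.hypot(P[...,0]+.0478,P[...,1]-.0099)<.04
m&=(P[...,2]>.2)&(P[...,2]<.25);m[:, :246]=0;m[:,394:]=0
q=P[m];print(np.histogram(q[:,2],bins=np.arange(.2,.252,.004)))
zt=np.percentile(q[:,2],95);k=q[q[:,2]>zt-.004];print(zt,cv2.minEnclosingCircle(k[:,:2].astype(np.float32)))
f=P[(abs(P[...,2]-.205)<.006)&(np.hypot(P[...,0]+.0478,P[...,1]-.0099)<.03)];print("floor",f.mean(0))
```

```text
rim [-0.0484  0.009   0.24  ]
rim [-0.046  0.009  0.244]
pocket [0.0728 0.0059 0.096 ]
[0.0733 0.0329 0.096 ]
[ 0.073  -0.0211  0.096 ]
[0.0476 0.0059 0.096 ]
(array([1387, 3959,  737,  858,  905, 1034, 1156, 1287, 1271, 1379, 3103,
        217]), array([0.2  , 0.204, 0.208, 0.212, 0.216, 0.22 , 0.224, 0.228, 0.232,
       0.236, 0.24 , 0.244, 0.248]))
0.24275091265979817 ((-0.04740007966756821, 0.008832204155623913), 0.030093295499682426)
floor [-0.0528  0.0093  0.2051]
```

View pics/c18.png

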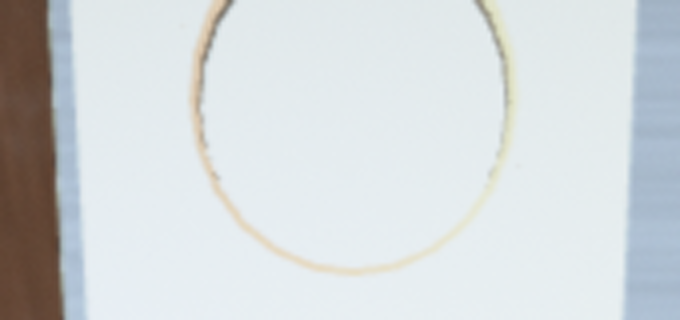

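```bash
python3 -m creep '[[[3,0.05,0],[0,0,0],1],[[3.2,0.06,0],[0,0,0],1],[[3.1,0.06,0],[0,0,0],1],[[2.9,0.06,2],[0,0,0],1],[[0,0,3.5],[0,0,0],1],[[0,0,3],[0,0,0],1],[[0,0,0],[0,0,0],1],[[0,0,0],[0,0,0],1]]'
python3 -m creep '[[[0,0,0],[0,0,0],1],[[0,0,0],[0,0,0],1]]'
python3 - <<'E'
from h import *
delta(plate(.0747,.0072,.140))
E
```

```text
t: 24.6
position: [0.5679, 0.123, 0.1558]
orientation: [0.749, 0.663, -0.0, -0.0]
ft_force: [0.0, 0.6, -0.7]
opening: 0.0541
t: 24.8
position: [0.569, 0.1225, 0.1575]
orientation: [0.749, 0.662, 0.002, 0.001]
ft_force: [0.1, 0.2, -1.2]
opening: 0.0539
t 24.8 tcp [0.569  0.1225 0.1575] plate [0.073  0.0051 0.1575] F [ 0.1328  0.2419 -1.1963] op 0.05391375226374935
shift cm (now axes) [ 0.1663 -0.2184  1.754 ]
turn [ 0.0031 -0.0016 -0.0062]
shift cm (after turn) [ 0.1705 -0.2119  1.7544]
```

```bash
python3 -m creep '[[[0.15,-0.2,1.7],[0,0,0],1],[[0,0,0],[0,0,0],1],[[0,0,0],[0,0,0],1],[[0,0,0],[0,0,0],1]]'
python3 - <<'E'
from h import *
delta(plate(.0747,.0072,.127))
a=cap("wrist","w19");a=cap("scene","s19");crop(a,230,100,350,220,5,"c19")
E
```

```text
t: 25.2
position: [0.5667, 0.124, 0.1397]
orientation: [0.749, 0.662, 0.001, 0.0]
ft_force: [-0.3, 0.5, -0.7]
opening: 0.054
t 25.2 tcp [0.5667 0.124  0.1397] plate [0.0742 0.0075 0.1397] F [-0.2965  0.5138 -0.6554] op 0.0540471132394625
shift cm (now axes) [0.0457 0.0282 1.2706]
turn [ 0.0016 -0.0008 -0.0063]
shift cm (after turn) [0.0465 0.0305 1.2705]
```

View pics/w19.png

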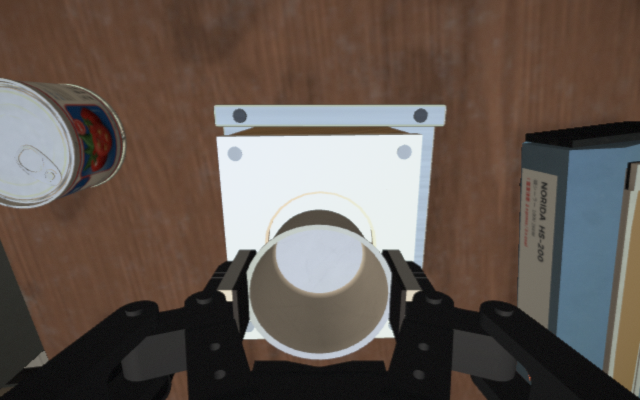

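View pics/c19.png

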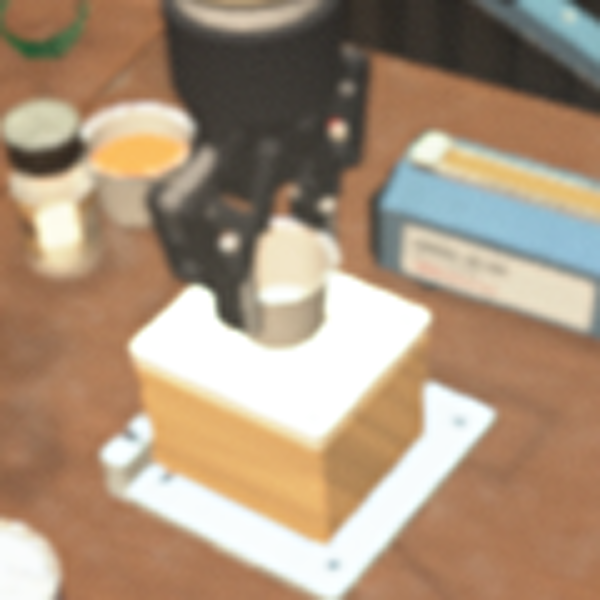

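```bash
python3 -m creep '[[[0.03,0.02,0.5],[0,0,0],1],[[0,0,0.5],[0,0,0],1],[[0,0,0],[0,0,0],1]]'
python3 -m creep '[[[0,0,0.15],[0,0,0],1],[[0,0,0],[0,0,0],1],[[0,0,0],[0,0,0],1]]'
```

```text
t: 25.6
position: [0.5656, 0.1242, 0.1277]
orientation: [0.749, 0.662, -0.001, -0.0]
ft_force: [0.4, 0.2, -1.4]
opening: 0.0537
t: 25.9
position: [0.5663, 0.1243, 0.1272]
orientation: [0.749, 0.662, 0.0, -0.0]
ft_force: [-0.2, 0.6, -1.0]
opening: 0.054
```

```bash
python3 -m creep '[[[0,0,0.15],[0,0,0],1],[[0,0,0],[0,0,0],1],[[0,0,0],[0,0,0],1]]'
python3 - <<'E'
from h import *
delta(plate(.0747,.0072,.125))
E
```

```text
t: 26.2
position: [0.5666, 0.1244, 0.1267]
orientation: [0.749, 0.662, 0.0, -0.0]
ft_force: [-1.0, -0.4, 5.5]
opening: 0.054
t 26.2 tcp [0.5666 0.1244 0.1267] plate [0.0746 0.0077 0.1267] F [-1.0293 -0.402   5.5285] op 0.05398823654468765
shift cm (now axes) [0.009  0.0506 0.1659]
turn [ 0.0005 -0.0007 -0.0062]
shift cm (after turn) [0.0088 0.0508 0.1658]
```

Floor contact is at TCP z 0.1267, as expected. Releasing.

```bash
python3 -m creep '[[[0,0,0],[0,0,0],0.2],[[0,0,0],[0,0,0],-0.4],[[0,0,0],[0,0,0],-1],[[0,0,0],[0,0,0],-1]]'
python3 -m creep '[[[0,0,-1],[0,0,0],-1],[[0,0,-3],[0,0,0],-1],[[0,0,-4],[0,0,0],-1],[[-3,0,-3],[0,0,0],-1],[[-4,0,0],[0,0,0],-1],[[-4,0,0],[0,0,0],-1],[[0,0,0],[0,0,0],-1],[[0,0,0],[0,0,0],-1]]'
python3 - <<'E'
from h import *
delta()
a=cap("wrist","w20");W=cloud(a);P=(W-FM)@np.stack([PX,PY,Z],1)
q=P[(abs(P[...,2]-.129)<.005)&(abs(P[...,0]-.075)<.05)&(abs(P[...,1])<.06)];print("rim",cv2.minEnclosingCircle(q[:,:2].astype(np.float32)),q[:,2].max())
a=cap("scene","s20");crop(a,200,90,400,240,4,"c20")
a=cap("top","t20");blk(a)
E
```

```text
t: 26.6
position: [0.5663, 0.1243, 0.1255]
orientation: [0.749, 0.662, 0.0, -0.0]
ft_force: [0.9, -0.0, 0.5]
opening: 0.0847
t: 27.4
position: [0.5528, 0.0142, 0.2364]
orientation: [0.75, 0.661, 0.001, 0.0]
ft_force: [0.0, 0.8, 0.7]
opening: 0.0852
t 27.4 tcp [0.5528 0.0142 0.2364] plate [-0.0364  0.0085  0.2364] F [0.0342 0.769  0.6728] op 0.08516518346844038
turn [ 0.0009 -0.0007 -0.0085]
rim ((0.07477283477783203, 0.006901086308062077), 0.02884225733578205) 0.1316709301952706
blk plate ((0.07913732528686523, 0.007711261510848999), (0.10383153706789017, 0.09620421379804611), 0.41824495792388916) z 0.09558565516100508 fit [0.0082 0.0033 0.0949]
[[ 0.0269  0.0554]
 [ 0.0276 -0.0408]
 [ 0.1314 -0.04  ]
 [ 0.1307  0.0562]]
```

View pics/w20.png

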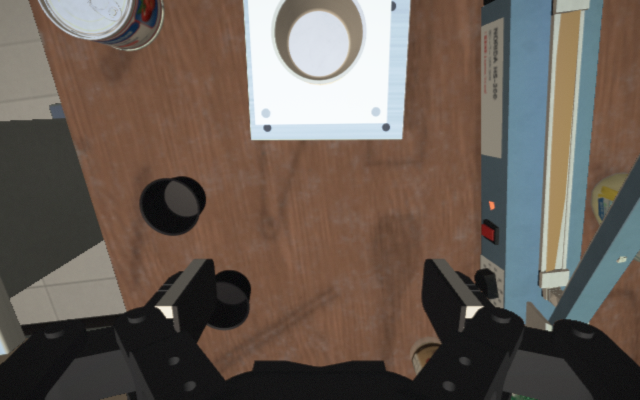

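View pics/c20.png

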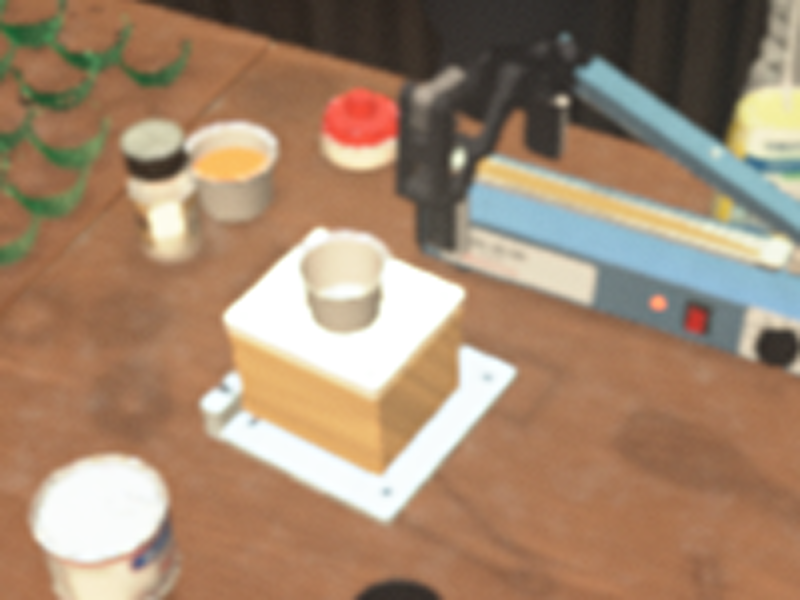

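View pics/t20.png

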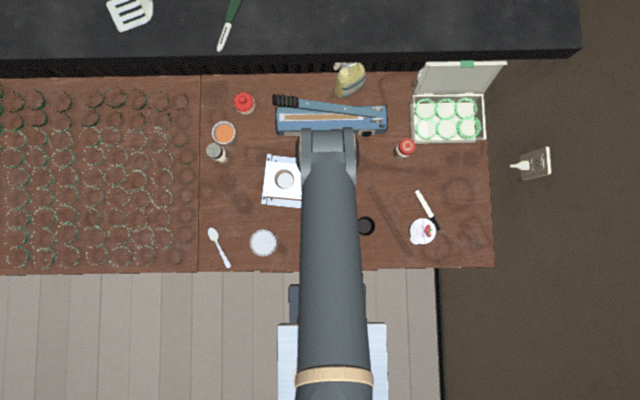

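```bash
python3 -c "
from bench import bot
print(bot.hand_in())"
```

```text
the job is handed in; nothing more can be done
None
```

The job is done and handed in at about 27.5 s; no verdict came back. In order, I:
- set the steel pot aside upright on the bare table
- slid the block square against the fence with two fingers pushing low
- tipped it over the edge with its pocket facing up
- pushed it home against the rail
- stood the pot in the pocket and let go

**Block:** before the pot went in, its centre was at plate x = 75.2 mm, turned about 0.2° from square. Its sides ran from y = -40 to +56 mm, inside the ±75 mm edges. A new top-view fit after the pot was placed gave x = 79 mm. The arm hid the block's rear edge in that picture, so I put the difference down to that, because the front edge still read against the rail. I did not confirm this with a second clear view.

**Pot:** its rim was centred at plate (74.8, 6.9) mm and about 130 mm above the table, so it is upright and seated on the pocket floor.

**Forces:** the readings I took peaked at about 25 N at the wrist, and the gripper was touching nothing at hand-in.

**Other things:** the two spice jars, the tub, the tin and the one black cup visible in the last top picture were at the same pixels as at the start. The arm hid the other black cup there, but the last wrist picture shows it still standing.

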